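# Gauge the napkin rings and sort them by size

### The arm

A 7-joint arm with a two-finger parallel gripper is mounted at the origin on a cart in front of the work surface, level with it; the furniture and walls round the work are solid. World frame = base frame: x ahead of the robot, y to its left, z up, the work surface at z = 0. Lengths are in m, angles in rad, forces in N, time in s.
With the tool pointing down it reaches from about 0.425 to 0.925 m from the base axis. Payload 6.8 kg.
Tool frame: the origin (TCP) lies at the very end of the fingers, on their centre line; the grasp point (between the pads) lies 19 mm behind it; z points along the fingers, y is the line along which they close (so a half turn about z gives the same grasp; the last joint's range is limited). The gripper opens to 85 mm and grips with 20 to 120 N. Pads are 22 mm wide; open, the fingers measure 114 mm over their backs; the gripper's body (76 mm by 85 mm) begins 54 mm behind the grasp point. The pads swing forward as they close: fully open they stand 13 mm farther back than shut.
Start: joints at [-1.294, 0.477, 0.022, 1.555, -0.011, 1.109, -0.083], TCP at [0.253, 0.626, 0.231] pointing down, gripper open.
Joint ranges: [-2.96, 2.96], [-0.34, 2.1], [-1.41, 1.46], [0.24, 2.44], [-1.37, 4.51], [0.17, 1.92], [-2.96, 2.96]. Speed limits (rad/s): [2.39, 2.39, 3.14, 3.14, 3.14, 3.14, 3.14].

### API

Orientations are given as a unit quaternion [w, x, y, z].
In Python, from station import bot gives the robot as it stands.
- The arm moves only by the tool apply_moves, never from a script. Its argument "deltas" is a list of rows, each a list of 3 entries, a list of its own where there are three numbers: the closure, from 0 (fully open) to 1 (shut), then the shift along the tool's x, y, z in units of 0.2 m (1.0 is 0.2 m), then the turn about the tool's z in units of 2 pi rad (1.0 is 2 pi rad). A call has 1 to 12 rows; each row is the pose to reach, as a shift and turn from the pose commanded when the call began, along the tool's axes at that moment, turning the shorter way round; what a row does not reach only later rows make up. A row lasts 1/10 s, in which the tool goes at most 50 mm and 8.59 degrees, less where a joint would pass 70% of its speed; a pose out of reach is approached as far as the arm can. A call with a number of a shift or a turn outside -1 to 1 is refused whole. A call with a gripper value outside its range is refused whole. The fingers move at their own pace and stop on an object; "squeeze" is the grip in N (left out, the last holds). Time passes only in rows, so rows that repeat a pose let the fingers close. It gives the time, the measured TCP pose, the force, the opening and the grip force at its end, in the units of the state.
- bot.get_obs(): the state, without advancing time (a new reading comes with each control period).
- bot.read_camera(name): name is "scene" or "top" or "wrist"; returns a dict with "color" (400x640x3 uint8, red, green, blue), "intrinsics" (3x3 intrinsics, pixels), "pose" (4x4, takes a point from camera to world coordinates); the wrist camera has in their place "hand_eye" (4x4, takes a point from camera to tool coordinates, whose origin is the TCP and whose axes are the flange's). Camera axes: x right, y down, z forward; pixel columns grow to the right and rows downward; lengths in m; the calibration is good to about 2 mm. The wrist camera is an equidistant fisheye: a pixel r from the principal point sees the ray r / f radians off the axis. A picture is of the moment at which its call begins: read the wrist's pose just before it. There is no depth.
- bot.hand_in(): hands the job in; it is judged then, once.
Trained networks look in a picture, given as the dict that the camera call returned (one of the last four; its "shot" number tells which), for a name from the list of things; names that differ only in an ending like _2 or _b are one class to them, and where a whole thing is asked for, a point or a joint stands for the part that bears it (a point fixed in the world has none). Each returns a list of dicts, best first, with "confidence" (0 to 1); they miss things now and then, are a little off and sometimes report something else, mostly with a low value. They report only what shows in the picture. A call takes as long as a camera call. They do not tell look-alikes from the thing itself.
- bot.look_for(picture, target): "point" ([x, y, z] in m, in world coordinates, good to about 4 mm: the middle of the surface that is visible of it).
The state is a dict: "t": time; "q": joint angles; "joint_vel": joint speeds; "joint_torque": joint torques, N m; "eef_pos": TCP position; "tool_rot": TCP orientation; "contact_force": force on the tool from outside, world axes, zero at the start; "torque": the same for the moment, N m; "gripper_width": opening from 0.0 (shut) to 1.0 (fully open); "grasp_force": force on a finger pad.
Only numpy, scipy, OpenCV 4.12 (cv2) and the standard library are available. Lean on these libraries where they do the work, as an engineer would, in place of code of your own. Each camera call takes 0.05 s, during which the arm holds its last target. There are 200 camera calls.

### The job

Measure the napkin rings that are on the peg stand, one at a time in the order of the list: brass, steel, wood, black (some may be missing; skip those). Lift each ring off its peg, slide it down the tapered mandrel until it stops, let go so that it sits level on its step, read the colour of the step just beneath it, then lift it off and lay it flat in the tray bay of that colour (two of one size may be stacked). Finish with all the rings sorted, and do not knock over the shot glass or the jigger.

Things in the scene. Friction and masses are not known exactly. Their poses are not given: they have to be found in the camera images.
- ring_brass: octagonal napkin ring of bright yellow brass, 60 g, 52 mm across flats, 25 mm high (all alike outside); octagonal bore right through, 31, 37 or 43 mm wide: not told, read it on the mandrel. Origin: centre of its underside; z along the bore, x normal to a flat (flats every 45 deg). At the start it sits round a peg of the stand, or is absent (no pose)
- ring_steel: octagonal napkin ring of bright steel, 60 g, 52 mm across flats, 25 mm high (all alike outside); octagonal bore right through, 31, 37 or 43 mm wide: not told, read it on the mandrel. Origin: centre of its underside; z along the bore, x normal to a flat (flats every 45 deg). At the start it sits round a peg of the stand, or is absent (no pose)
- ring_wood: octagonal napkin ring of dark brown wood, 60 g, 52 mm across flats, 25 mm high (all alike outside); octagonal bore right through, 31, 37 or 43 mm wide: not told, read it on the mandrel. Origin: centre of its underside; z along the bore, x normal to a flat (flats every 45 deg). At the start it sits round a peg of the stand, or is absent (no pose)
- ring_black: octagonal napkin ring of black plastic, 60 g, 52 mm across flats, 25 mm high (all alike outside); octagonal bore right through, 31, 37 or 43 mm wide: not told, read it on the mandrel. Origin: centre of its underside; z along the bore, x normal to a flat (flats every 45 deg). At the start it sits round a peg of the stand, or is absent (no pose)
- ring_stand: fixed white-painted wooden foot 70x284x12 mm with four upright pale pegs in a row along its y (at -108, -36, 36, 108 mm), each 24 mm thick, narrower at the top, ending 70 mm above the worktop; rings sit loosely round them on saucers 50 mm wide, tops 40 mm above the worktop. Origin: centre of the foot's underside
- mandrel: fixed upright stepped ring gauge, 84 mm high; foot 80 mm wide. From the top: metal nose 14 to 28 mm wide, red step 34 mm, yellow 40 mm, blue 46 mm, with bevelled shoulders. A ring stops on the shoulder too wide for it; the colour just under it is its size: its underside then lies 64 mm (red), 52 mm (yellow) or 40 mm (blue) above the worktop. Origin: centre of the underside, z up its axis
- tray: loose wooden tray 130x290 mm, 0.9 kg, walls 22 mm high; three bays in a row along its y, each 120 (x) by 91 (y) mm inside, 5 mm floor, lined red, yellow, blue. Origin: centre of its underside. (Wall cabinets hang over the back of the worktop, beyond x = 0.58 m from 0.45 m up: keep the wrist clear)
- bay_red (a point): centre of the floor of the tray's red bay (at y = +95 mm in the tray's frame); axes as the tray's
- bay_yellow (a point): centre of the floor of the tray's yellow bay (at y = 0 mm in the tray's frame); axes as the tray's
- bay_blue (a point): centre of the floor of the tray's blue bay (at y = -95 mm in the tray's frame); axes as the tray's
- shot_glass: small shot glass, 48 mm wide, 61 mm high, loose, standing behind the mandrel; origin: centre of its underside, z up the glass
- jigger: small metal double jigger, 43 mm wide, 70 mm high, loose, standing behind the mandrel; origin: centre of its underside, z up its axis
Not all that is in view belongs to the job. Leave any turquoise look-alike of the ring_wood alone. What is shaped like the ring_brass but green is not meant.

How it is judged:
On the way, in this order (a step that is already met when the one before it is completed fails the run):
1. the brass ring, let go, rests level on the shoulder of the mandrel where it stops (horizontal distance between ring_brass and mandrel below 0.006 m and z of ring_brass in the frame of mandrel between 0.036 and 0.044 m and (angle between ring_brass's own z axis and vertical below 0.15 rad or angle between ring_brass's own z axis and vertical above 2.99 rad) and contact force between the fingers and ring_brass below 0.1 N and linear speed of ring_brass below 0.03 m/s), for 0.3 s.
2. the steel ring, let go, rests level on the shoulder of the mandrel where it stops (horizontal distance between ring_steel and mandrel below 0.006 m and z of ring_steel in the frame of mandrel between 0.048 and 0.056 m and (angle between ring_steel's own z axis and vertical below 0.15 rad or angle between ring_steel's own z axis and vertical above 2.99 rad) and contact force between the fingers and ring_steel below 0.1 N and linear speed of ring_steel below 0.03 m/s), for 0.3 s.
3. the wood ring, let go, rests level on the shoulder of the mandrel where it stops (horizontal distance between ring_wood and mandrel below 0.006 m and z of ring_wood in the frame of mandrel between 0.06 and 0.068 m and (angle between ring_wood's own z axis and vertical below 0.15 rad or angle between ring_wood's own z axis and vertical above 2.99 rad) and contact force between the fingers and ring_wood below 0.1 N and linear speed of ring_wood below 0.03 m/s), for 0.3 s.
4. the black ring, let go, rests level on the shoulder of the mandrel where it stops (horizontal distance between ring_black and mandrel below 0.006 m and z of ring_black in the frame of mandrel between 0.048 and 0.056 m and (angle between ring_black's own z axis and vertical below 0.15 rad or angle between ring_black's own z axis and vertical above 2.99 rad) and contact force between the fingers and ring_black below 0.1 N and linear speed of ring_black below 0.03 m/s), for 0.3 s.
At the end, for the whole second after the job is handed in: every ring present was measured in list order and lies at rest, flat within 20 degrees, in the bay of its step's colour: its origin within 50 mm (tray x) and 34 mm (tray y) of the bay centre and less than 58 mm above the bay floor (x of ring_brass in the frame of bay_blue between -0.05 and 0.05 m and y of ring_brass in the frame of bay_blue between -0.034 and 0.034 m and z of ring_brass in the frame of bay_blue between -0.005 and 0.058 m and (angle between ring_brass's own z axis and vertical below 0.35 rad or angle between ring_brass's own z axis and vertical above 2.79 rad) and linear speed of each of ring_brass, ring_steel, ring_wood, ring_black below 0.02 m/s and x of ring_steel in the frame of bay_yellow between -0.05 and 0.05 m and y of ring_steel in the frame of bay_yellow between -0.034 and 0.034 m and z of ring_steel in the frame of bay_yellow between -0.005 and 0.058 m and (angle between ring_steel's own z axis and vertical below 0.35 rad or angle between ring_steel's own z axis and vertical above 2.79 rad) and x of ring_wood in the frame of bay_red between -0.05 and 0.05 m and y of ring_wood in the frame of bay_red between -0.034 and 0.034 m and z of ring_wood in the frame of bay_red between -0.005 and 0.058 m and (angle between ring_wood's own z axis and vertical below 0.35 rad or angle between ring_wood's own z axis and vertical above 2.79 rad) and x of ring_black in the frame of bay_yellow between -0.05 and 0.05 m and y of ring_black in the frame of bay_yellow between -0.034 and 0.034 m and z of ring_black in the frame of bay_yellow between -0.005 and 0.058 m and (angle between ring_black's own z axis and vertical below 0.35 rad or angle between ring_black's own z axis and vertical above 2.79 rad)); the robot touches nothing.
It fails at once if the shot glass is knocked over (angle between shot_glass's own z axis and vertical above 0.8 rad).
It fails at once if the jigger is knocked over (angle between jigger's own z axis and vertical above 0.8 rad).
Of ring_brass, ring_steel, ring_wood, ring_black only 3 to 4 are there at a start; the rules pass over those that are not, and their reading is None.
At some moment in a run one of tray may be knocked a few centimetres aside while the robot is not near it.
Once in a run the grip may slacken for a moment while it holds something.
It also fails if it takes over 210 s, if anything falls off the work surface, if the arm or the gripper's body presses on something with over 40 N, if the wrist force passes 120 N, or if a joint passes its speed limit or range.

## Working session

There is one attempt and no reset: what is moved stays moved. The work goes in short steps, Python scripts to look and compute and a tool call to move; the robot and the scene stay as the last step left them, time stands still between calls to the robot, and variables do not carry over. Pictures are saved under pics/ and viewed, at most 14 in all, crops included, and the job is handed in when it is done.

Besides the shell and the picture viewer there is one more tool, called after "Request:" in YAML: its name, and indented under it one key for each argument. apply_moves: Moves the arm, as the interface text tells. Its arguments: {"type":"object","properties":{"deltas":{"type":"array","items":{"type":"array"}},"squeeze":{"type":"number"}},"required":["deltas"]}

```bash
mkdir -p pics; ls; python3 - <<'E'
from station import bot
import cv2,numpy as np
o=bot.get_obs();print(o['t'],o['eef_pos'],o['tool_rot'],o['gripper_width'])
for n in ['scene','top']:
    p=bot.read_camera(n);cv2.imwrite(f'pics/{n}0.png',p['color'][:,:,::-1])
    print(n,p['shot'],p['intrinsics'].tolist() if hasattr(p['intrinsics'],'tolist') else p['intrinsics']);print(np.round(p['pose'],3))
    for t in ['ring_brass','ring_steel','ring_wood','ring_black','ring_stand','mandrel','tray','bay_red','bay_blue','shot_glass','jigger']:
        print(t,[(np.round(d['point'],3).tolist(),round(d['confidence'],2)) for d in bot.look_for(p,t)][:4])
E
```

```text
pics
0.0 [0.25315721 0.62507719 0.23030152] [-9.82158618e-05  1.91166551e-01  9.81557164e-01 -9.34667203e-04] 0.9993847192911802
scene 1 [[499.2523002113556, 0.0, 317.8199524714501], [0.0, 499.2523002113556, 192.04234093635435], [0.0, 0.0, 1.0]]
[[-0.49  -0.538  0.686 -0.639]
 [-0.872  0.291 -0.395  0.752]
 [ 0.013 -0.791 -0.611  1.029]
 [ 0.     0.     0.     1.   ]]
ring_brass [([0.393, 0.619, 0.015], 0.84), ([0.407, 0.307, 0.059], 0.79)]
ring_steel [([0.41, 0.238, 0.057], 0.71)]
ring_wood [([0.423, 0.166, 0.059], 0.76), ([0.344, 0.513, 0.02], 0.75)]
ring_black [([0.402, 0.376, 0.057], 0.73)]
ring_stand [([0.411, 0.28, 0.009], 0.98)]
mandrel [([0.431, 0.029, 0.008], 0.81)]
tray [([0.428, -0.172, 0.005], 0.91)]
bay_red [([0.43, -0.175, 0.007], 0.7)]
bay_blue [([0.431, -0.176, 0.004], 0.79), ([0.4, 0.379, 0.057], 0.18), ([0.556, 0.05, 0.03], 0.17)]
shot_glass [([0.554, -0.042, 0.042], 0.79)]
jigger [([0.551, 0.05, 0.029], 0.78)]
top 2 [[404.1761137951729, 0.0, 316.7378969502726], [0.0, 404.1761137951729, 201.48216907920082], [0.0, 0.0, 1.0]]
[[ 0.028 -0.997  0.077  0.366]
 [-1.    -0.027  0.016  0.119]
 [-0.013 -0.078 -0.997  1.454]
 [ 0.     0.     0.     1.   ]]
ring_brass [([0.424, 0.3, 0.064], 0.41)]
ring_steel []
ring_wood [([0.352, 0.516, 0.026], 0.74), ([0.436, 0.16, 0.064], 0.44)]
ring_black []
ring_stand [([0.42, 0.266, 0.012], 0.88)]
mandrel [([0.443, 0.022, 0.01], 0.73), ([0.431, 0.236, 0.064], 0.68)]
tray [([0.423, -0.258, 0.007], 0.63), ([0.572, -0.046, 0.029], 0.31)]
bay_red [([0.423, -0.26, 0.002], 0.64)]
bay_blue [([0.424, 0.272, 0.014], 0.65), ([0.422, -0.26, 0.003], 0.62)]
shot_glass [([0.572, -0.048, 0.028], 0.56)]
jigger []
```

View pics/scene0.png

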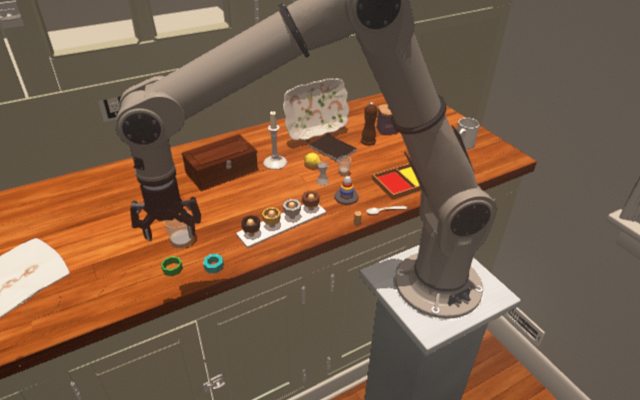

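View pics/top0.png

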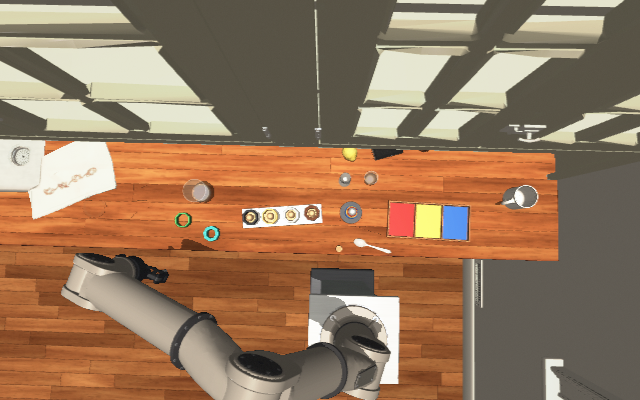

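The stand carries four rings. From the scene picture: black (251,226), brass (271,215), steel (291,208), wood (311,200). The green one at (172,266) and the turquoise one at (213,263) lie on the worktop and are decoys. The mandrel is at (346,190), the tray at (410,175), with the jigger and glass behind the mandrel. I'll move above the stand next.

Request:
apply_moves:
  deltas:
    - [0,[-0.25,-0.25,-0.1],0.02]
    - [0,[-0.5,-0.5,-0.2],0.05]
    - [0,[-0.75,-0.75,-0.25],0.08]
    - [0,[-1,-1,-0.25],0.11]
    - [0,[-1,-1,-0.25],0.14]
    - [0,[-1,-1,-0.25],0.165]
    - [0,[-1,-1,-0.25],0.189]
    - [0,[-1,-1,-0.25],0.189]
    - [0,[-1,-1,-0.25],0.189]
    - [0,[-1,-1,-0.25],0.189]
    - [0,[-1,-1,-0.25],0.189]
    - [0,[-1,-1,-0.25],0.189]
  squeeze: 50

```text
t: 2.4
eef_pos: [0.3635, 0.3654, 0.2812]
tool_rot: [0.0, 0.707, 0.707, -0.0]
contact_force: [-0.6, -0.9, -0.0]
gripper_width: 1.001
grasp_force: 0.0
```

```bash
cat > h.py <<'E'
from station import bot
import cv2,numpy as np,json
from scipy.spatial.transform import Rotation as R
def T(o):
    M=np.eye(4);q=o['tool_rot'];M[:3,:3]=R.from_quat([q[1],q[2],q[3],q[0]]).as_matrix();M[:3,3]=o['eef_pos'];return M
def shot(name,f=None):
    o=bot.get_obs();p=bot.read_camera(name)
    if name=='wrist': p['pose']=T(o)@p['hand_eye']
    if f: cv2.imwrite(f'pics/{f}.png',p['color'][:,:,::-1])
    return p
def ray(p,uv,fish):
    K=p['intrinsics'];d=np.array([(uv[0]-K[0,2])/K[0,0],(uv[1]-K[1,2])/K[1,1]])
    if fish:
        r=np.linalg.norm(d)+1e-12;v=np.r_[d/r*np.sin(r),np.cos(r)]
    else: v=np.r_[d,1]
    P=np.asarray(p['pose']);v=P[:3,:3]@v;return P[:3,3],v/np.linalg.norm(v)
def proj(p,X,fish):
    P=np.linalg.inv(p['pose']);c=P[:3,:3]@np.asarray(X)+P[:3,3];K=p['intrinsics']
    if fish:
        n=np.hypot(c[0],c[1])+1e-12;d=c[:2]/n*np.arctan2(n,c[2])
    else: d=c[:2]/c[2]
    return np.array([K[0,0]*d[0]+K[0,2],K[1,1]*d[1]+K[1,2]])
def onz(p,uv,z,fish):
    c,v=ray(p,uv,fish);return c+v*(z-c[2])/v[2]
def tri(rs):
    A=sum(np.eye(3)-np.outer(v,v) for c,v in rs);b=sum((np.eye(3)-np.outer(v,v))@c for c,v in rs);return np.linalg.solve(A,b)
def to(x,y,z,yaw=None):
    "shift/turn in move units; yaw = world angle (deg) of tool y"
    o=bot.get_obs();M=T(o);d=M[:3,:3].T@(np.array([x,y,z])-M[:3,3])/0.2
    a=np.degrees(np.arctan2(M[1,1],M[0,1]));t=None
    if yaw is not None: t=((a-yaw+90)%180-90)/360
    print('t',round(o['t'],2),'pos',np.round(o['eef_pos'],4),'yaw',round(a,2),'move',np.round(d,4),'turn',t,'w',round(o['gripper_width'],3),'gf',np.round(o['grasp_force'],1),'F',np.round(o['contact_force'],1))
E
python3 - <<'E'
from h import *
to(.415,.27,.28,0)
p=shot('wrist','w1');print(p['intrinsics'][0],p['intrinsics'][1]);print(np.round(p['hand_eye'],3))
for t in ['ring_brass','ring_steel','ring_wood','ring_black','mandrel']:
    print(t,[(np.round(d['point'],3).tolist(),np.round(proj(p,d['point'],1)),round(d['confidence'],2)) for d in bot.look_for(p,t)][:4])
E
```

```text
t 2.4 pos [0.3635 0.3654 0.2812] yaw 0.04 move [-0.4773  0.257   0.006 ] turn 0.00011732833361372109 w 1.001 gf 0.0 F [-0.6 -0.9 -0. ]
[309.70691629   0.         317.26770194] [  0.         309.70691629 196.82792738]
[[-0.001 -0.963 -0.268  0.069]
 [ 1.    -0.001  0.    -0.001]
 [-0.    -0.268  0.963 -0.142]
 [ 0.     0.     0.     1.   ]]
ring_brass [([0.421, 0.304, 0.063], array([364., 220.]), 0.98)]
ring_steel [([0.424, 0.238, 0.065], array([364., 268.]), 0.82)]
ring_wood [([0.358, 0.513, 0.024], array([314.,  52.]), 0.86), ([0.435, 0.169, 0.064], array([368., 308.]), 0.76)]
ring_black [([0.415, 0.371, 0.068], array([362., 167.]), 0.7)]
mandrel [([0.426, 0.238, 0.066], array([366., 268.]), 0.55)]
```

Request:
apply_moves:
  deltas:
    - [0,[-0.2,0.1,0],0]
    - [0,[-0.4,0.2,0.1],0]
    - [0,[-0.6,0.28,0.15],0]
    - [0,[-0.6,0.28,0.15],0]
    - [0,[-0.6,0.28,0.15],0]
    - [0,[-0.6,0.28,0.15],0]
    - [0,[-0.6,0.28,0.15],0]

```text
t: 3.4
eef_pos: [0.4192, 0.2466, 0.2516]
tool_rot: [-0.0, 0.707, 0.707, 0.0]
contact_force: [-1.0, -0.4, -0.3]
gripper_width: 1.0
grasp_force: 0.0
```

```bash
python3 - <<'E'
from h import *
to(.415,.27,.28,0)
p=shot('wrist','w2')
for t in ['ring_brass','ring_steel','ring_wood','ring_black','mandrel','ring_stand']:
    print(t,[(np.round(d['point'],3).tolist(),np.round(proj(p,d['point'],1)),round(d['confidence'],2)) for d in bot.look_for(p,t)][:4])
im=p['color'][:,:,::-1][60:400,180:480]
cv2.imwrite('pics/w2c.png',cv2.resize(im[:300],(600,600),interpolation=cv2.INTER_CUBIC))
E
```

```text
t 3.4 pos [0.4192 0.2466 0.2516] yaw 0.05 move [ 0.1172 -0.0207 -0.142 ] turn 0.00014670974086992633 w 1.0 gf 0.0 F [-1.  -0.4 -0.3]
ring_brass []
ring_steel [([0.427, 0.232, 0.066], array([326., 190.]), 0.91)]
ring_wood [([0.434, 0.168, 0.062], array([331., 243.]), 0.83)]
ring_black []
mandrel [([0.44, 0.033, 0.012], array([332., 310.]), 0.97)]
ring_stand [([0.425, 0.284, 0.009], array([323., 138.]), 0.64)]
```

View pics/w2c.png

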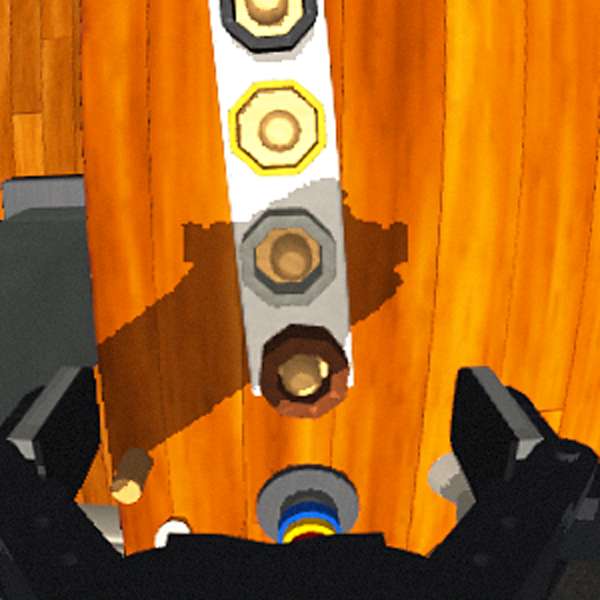

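The crop shows, from top to bottom, the black, brass, steel and wood rings on their pegs in a row. The mandrel is below them. All four are octagons and their colours match the list; green and turquoise are not on the stand. Next I'll fit 52 mm octagons in two views.

```bash
cat >> h.py <<'E'
from scipy.optimize import minimize
def rect(p,img,z,x0,y0,h,res,fish=1):
    n=int(2*h/res);g=np.arange(n)*res-h;X,Y=np.meshgrid(x0+g,y0+g)   # col=x,row=y
    P=np.linalg.inv(p['pose']);c=np.stack([X,Y,np.full_like(X,z)],-1)@P[:3,:3].T+P[:3,3];K=p['intrinsics']
    if fish:
        r=np.hypot(c[...,0],c[...,1])+1e-12;s=np.arctan2(r,c[...,2])/r
    else: s=1/c[...,2]
    return cv2.remap(img,(K[0,0]*c[...,0]*s+K[0,2]).astype(np.float32),(K[1,1]*c[...,1]*s+K[1,2]).astype(np.float32),cv2.INTER_LINEAR)
def octfit(p,x,y,z,af=.052,h=.05,res=.0005,rng=.010,fish=1):
    im=rect(p,p['color'],z,x,y,h,res,fish).astype(np.float32);im=cv2.GaussianBlur(im,(0,0),2)
    gx=cv2.Sobel(im,cv2.CV_32F,1,0)/8;gy=cv2.Sobel(im,cv2.CV_32F,0,1)/8
    t=np.linspace(-1,1,25)*af/2*np.tan(np.pi/8)*.95
    def sc(v):
        s=0
        for k in range(8):
            a=v[2]+k*np.pi/4;n=np.array([np.cos(a),np.sin(a)]);q=np.array([-n[1],n[0]])
            pts=(np.array(v[:2])+n*af/2+t[:,None]*q+h)/res;m=pts.astype(np.float32)[None]
            G=cv2.remap(gx,m,None,cv2.INTER_LINEAR)*n[0]+cv2.remap(gy,m,None,cv2.INTER_LINEAR)*n[1]
            s+=min(np.abs(G).sum(-1).mean(),60)
        return -s
    g=np.arange(-rng,rng+1e-9,.001);best=min((sc((a,b,c)),a,b,c) for a in g for b in g for c in np.radians(np.arange(-22.5,22.5,5)))
    r=minimize(sc,best[1:],method='Nelder-Mead',options=dict(initial_simplex=np.array(best[1:])+np.array([[0,0,0],[.001,0,0],[0,.001,0],[0,0,.06]])))
    v=r.x;out=rect(p,p['color'],z,x,y,h,res,fish)[:,:,::-1].copy()
    co=np.array([[v[0]+af/2/np.cos(np.pi/8)*np.cos(v[2]+np.pi/8+k*np.pi/4),v[1]+af/2/np.cos(np.pi/8)*np.sin(v[2]+np.pi/8+k*np.pi/4)] for k in range(8)])
    cv2.polylines(out,[((co+h)/res).astype(np.int32)],True,(255,0,255),1)
    return np.array([x+v[0],y+v[1],(np.degrees(v[2])+22.5)%45-22.5,-r.fun]),out
E
python3 - <<'E'
from h import *
p1=shot('wrist');p2=dict(p1)
def mk(f,pos):
    M=np.eye(4);M[:3,:3]=R.from_quat([.70711,.70711,0,0]).as_matrix();M[:3,3]=pos
    return dict(color=cv2.imread(f'pics/{f}.png')[:,:,::-1].copy(),intrinsics=p1['intrinsics'],pose=M@p1['hand_eye'])
A=mk('w1',[.3635,.3654,.2812])
rows=[]
for n,x,y in [('black',.418,.378),('brass',.422,.304),('steel',.427,.235),('wood',.433,.165)]:
    o=[]
    for p in (A,p1):
        v,im=octfit(p,x,y,.065);print(n,np.round(v,4));o.append(im)
    rows.append(np.vstack(o))
cv2.imwrite('pics/fit.png',np.hstack(rows))
E
```

```text
black [4.127000e-01 3.736000e-01 9.623300e+00 4.448247e+02]
black [4.144000e-01 3.709000e-01 6.124900e+00 4.548865e+02]
brass [ 4.161000e-01  3.092000e-01 -1.739400e+00  3.650441e+02]
brass [  0.4191   0.3039   3.2515 255.1204]
steel [4.234000e-01 2.425000e-01 4.537600e+00 2.830564e+02]
steel [  0.425    0.2347   2.2955 201.0813]
wood [4.313000e-01 1.758000e-01 1.029570e+01 3.179973e+02]
wood [ 4.348000e-01  1.674000e-01 -3.932900e+00  3.098117e+02]
```

View pics/fit.png

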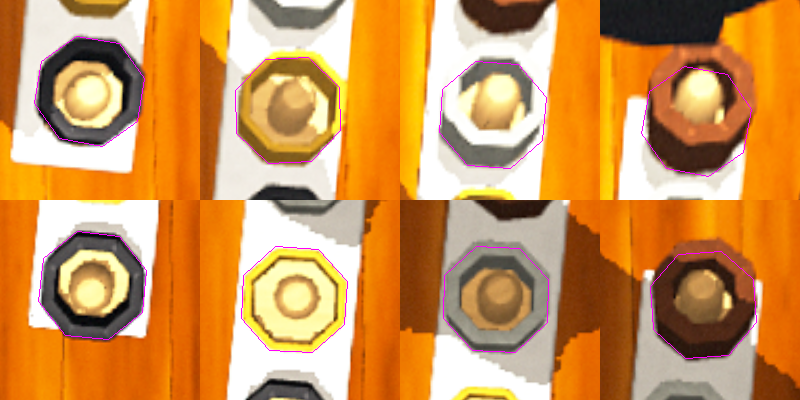

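The octagon fit holds where the camera is overhead: brass is at (0.419, 0.304) and its flat angle is about 3°. Views at a slant are biased by height, so I'll look at each place from above. First the mandrel and tray.

Request:
apply_moves:
  deltas:
    - [0,[-0.25,0.05,0],0]
    - [0,[-0.5,0.1,0],0]
    - [0,[-0.75,0.12,0],0]
    - [0,[-1,0.12,0],0]
    - [0,[-1,0.12,0],0]
    - [0,[-1,0.12,0],0]

```text
t: 4.4
eef_pos: [0.4432, 0.044, 0.2515]
tool_rot: [-0.0, 0.709, 0.705, 0.0]
contact_force: [0.7, 1.1, 0.3]
gripper_width: 0.999
grasp_force: 0.0
```

Request:
apply_moves:
  deltas:
    - [0,[-0.25,0,0],0]
    - [0,[-0.45,0,0],0]
    - [0,[-0.45,0,0],0]
    - [0,[-0.45,0,0],0]
    - [0,[-0.45,0,0],0]
    - [0,[-0.45,0,0],0]

```text
t: 5.0
eef_pos: [0.4433, -0.0431, 0.2512]
tool_rot: [-0.0, 0.706, 0.708, -0.0]
contact_force: [-0.9, -0.7, -0.3]
gripper_width: 0.996
grasp_force: 0.0
```

```bash
python3 - <<'E'
from h import *
to(.44,.03,.25,0)
p=shot('wrist','w3');np.savez('w3',pose=p['pose'],K=p['intrinsics'])
for t in ['mandrel','tray','bay_red','bay_yellow','bay_blue','shot_glass','jigger']:
    print(t,[(np.round(d['point'],3).tolist(),np.round(proj(p,d['point'],1)),round(d['confidence'],2)) for d in bot.look_for(p,t)][:3])
print('cam',p['pose'][:3,3])
E
```

```text
t 5.0 pos [ 0.4433 -0.0431  0.2512] yaw 0.1 move [ 0.3654 -0.0157  0.006 ] turn 0.00027886526643554376 w 0.996 gf 0.0 F [-0.9 -0.7 -0.3]
mandrel [([0.441, 0.02, 0.008], array([317., 117.]), 0.7)]
tray [([0.423, -0.192, 0.008], array([304., 272.]), 0.58)]
bay_red [([0.42, -0.193, 0.006], array([301., 272.]), 0.77)]
bay_yellow [([0.424, -0.19, 0.002], array([304., 269.]), 0.8)]
bay_blue [([0.426, -0.194, 0.008], array([306., 273.]), 0.86)]
shot_glass [([0.576, -0.05, 0.038], array([426., 179.]), 0.83)]
jigger [([0.559, 0.044, 0.041], array([418., 100.]), 0.77)]
cam [0.44200736 0.02562406 0.39319981]
```

View pics/w3.png

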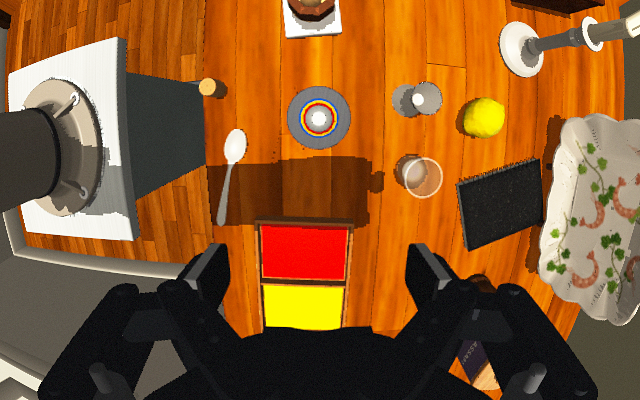

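The picture shows the mandrel nearly straight below the camera at (319,118). The tray's red bay is at (304,252) and yellow below it, with the jigger at (425,98) and shot glass at (420,177) to the right.

```bash
cat >> h.py <<'E'
def masks(img):
    hs=cv2.cvtColor(img,cv2.COLOR_RGB2HSV);H,S,V=[hs[...,i].astype(int) for i in range(3)]
    b=(S>150)&(V>70)
    return dict(red=b&((H<5)|(H>175)),yellow=b&(H>26)&(H<34),blue=b&(H>100)&(H<125))
def bays(p):
    "minAreaRect of each bay lining in a top picture, on z=.005"
    out={}
    for n,m in masks(p['color']).items():
        k,l,st,c=cv2.connectedComponentsWithStats(m.astype(np.uint8))
        i=1+np.argmax(st[1:,4]);ct=np.argwhere(l==i)[:,::-1]
        w=np.array([onz(p,uv,.005,0)[:2] for uv in ct])
        r=cv2.minAreaRect((w*1000).astype(np.float32));out[n]=w.mean(0);print(n,st[i,4],np.round(w.mean(0),4),np.round(r[0],1),np.round(r[1],1),round(r[2],1))
    d=out['red']-out['blue'];print('tray yaw',np.degrees(np.arctan2(-d[0],d[1])),'len',np.linalg.norm(d));return out
E
python3 - <<'E'
from h import *
z=np.load('w3.npz');p=dict(color=cv2.imread('pics/w3.png')[:,:,::-1].copy(),pose=z['pose'],intrinsics=z['K'])
for n,m in masks(p['color']).items():
    s=np.zeros_like(m);s[80:160,280:360]=1;q=np.argwhere(m&s)[:,::-1];c=q.mean(0) if len(q) else 0
    if len(q):
        (e,r)=cv2.minEnclosingCircle(q.astype(np.float32));print('mandrel',n,len(q),c,e,r,[np.round(onz(p,e,h,1)[:2],4) for h in (.03,.06)])
g=p['color'];hs=cv2.cvtColor(g,cv2.COLOR_RGB2HSV);s=np.zeros(g.shape[:2],bool);s[75:160,275:365]=1
q=np.argwhere(s&(hs[...,1]<90))[:,::-1];e,r=cv2.minEnclosingCircle(q.astype(np.float32));print('foot',e,r,onz(p,e,.01,1),'mean',onz(p,q.mean(0),.01,1))
m=masks(g)['red'].astype(np.uint8);k,l,st,c=cv2.connectedComponentsWithStats(m);i=1+np.argmax(st[1:,4]);q=np.argwhere(l==i)[:,::-1]
w=np.array([onz(p,u,.005,1)[:2] for u in q]);print('red wrist',w.mean(0),cv2.minAreaRect((w*1000).astype(np.float32)))
t=shot('top','top1');bays(t)
E
```

```text
mandrel red 148 [318.31081081 117.66216216] (318.6026611328125, 117.96387481689453) 15.341075897216797 [array([0.4436, 0.0196]), array([0.4435, 0.0201])]
mandrel yellow 52 [312.73076923 110.36538462] (317.88360595703125, 117.35944366455078) 17.509830474853516 [array([0.4428, 0.0203]), array([0.4427, 0.0207])]
mandrel blue 182 [317.58791209 117.12087912] (318.28570556640625, 117.64286041259766) 19.890745162963867 [array([0.4432, 0.0199]), array([0.4431, 0.0204])]
foot (318.2047119140625, 117.0975341796875) 31.794981002807617 [0.44320064 0.02029617 0.01      ] mean [0.44311905 0.02031623 0.01      ]
red wrist [ 0.42291853 -0.16075327] ((422.5433349609375, -162.00689697265625), (81.57707214355469, 115.58682250976562), 88.30987548828125)
red 1 [0.4625 0.0146] [462.5  14.6] [0. 0.] 0.0Traceback (most recent call last):
  File "<stdin>", line 11, in <module>
  File "h.py", line 68, in bays
    i=1+np.argmax(st[1:,4]);ct=np.argwhere(l==i)[:,::-1]
        ~~~~~~~~~^^^^^^^^^^
    return _wrapfunc(a, 'argmax', axis=axis, out=out, **kwds)
    return bound(*args, **kwds)
ValueError: attempt to get argmax of an empty sequence
```

Mandrel is at (0.443, 0.020), and its foot radius measures 39 mm, which fits. The arm blocks the top view now, so I'll use the earlier top picture for the tray.

```bash
python3 - <<'E'
from h import *
p=shot('top');p['color']=cv2.imread('pics/top0.png')[:,:,::-1].copy()
print({n:int(m.sum()) for n,m in masks(p['color']).items()}, p['color'][220,[401,428,455]])
bays(p)
print(np.round(onz(p,(350,212),.08,0),4))
to(.419,.304,.14,3)
E
```

```text
{'red': 776, 'yellow': 0, 'blue': 713} [[250  89  83]
 [253 252 129]
 [ 89 153 244]]
red 772 [ 0.4237 -0.1619] [ 423.9 -161.9] [ 84.6 116.3] 88.2Traceback (most recent call last):
  File "<stdin>", line 4, in <module>
  File "h.py", line 68, in bays
    i=1+np.argmax(st[1:,4]);ct=np.argwhere(l==i)[:,::-1]
        ~~~~~~~~~^^^^^^^^^^
    return _wrapfunc(a, 'argmax', axis=axis, out=out, **kwds)
    return bound(*args, **kwds)
ValueError: attempt to get argmax of an empty sequence
```

Request:
apply_moves:
  deltas:
    - [0,[0.25,0,0],0]
    - [0,[0.5,-0.05,0],0]
    - [0,[0.75,-0.1,0],0]
    - [0,[1,-0.12,0],0]
    - [0,[1,-0.12,0],0]
    - [0,[1,-0.12,0],0]

```text
t: 6.1
eef_pos: [0.4191, 0.1562, 0.2512]
tool_rot: [0.0, 0.707, 0.708, -0.0]
contact_force: [-0.2, -0.7, -0.1]
gripper_width: 0.995
grasp_force: 0.0
```

Request:
apply_moves:
  deltas:
    - [0,[0.25,0,0],-0.008]
    - [0,[0.5,0,0.15],-0.008]
    - [0,[0.735,0,0.3],-0.008]
    - [0,[0.735,0,0.4],-0.008]
    - [0,[0.735,0,0.5],-0.008]
    - [0,[0.735,0,0.5],-0.008]
    - [0,[0.735,0,0.5],-0.008]

```text
t: 6.8
eef_pos: [0.4205, 0.3005, 0.1517]
tool_rot: [0.0, 0.691, 0.723, -0.0]
contact_force: [-0.2, -0.5, 0.4]
gripper_width: 0.998
grasp_force: 0.0
```

```bash
python3 - <<'E'
from h import *
to(.419,.304,.035,3)
p=shot('wrist','w4')
for t in ['ring_brass','ring_steel']: print(t,[(np.round(d['point'],3).tolist(),round(d['confidence'],2)) for d in bot.look_for(p,t)][:3])
cv2.imwrite('pics/w4s.png',p['color'][100:,120:520,::-1])
E
```

```text
t 6.8 pos [0.4205 0.3005 0.1517] yaw 2.64 move [ 0.0186 -0.0065  0.5833] turn -0.001012726575393251 w 0.998 gf 0.0 F [-0.2 -0.5  0.4]
ring_brass [([0.42, 0.297, 0.065], 0.74)]
ring_steel [([0.426, 0.235, 0.066], 0.7)]
```

View pics/w4s.png

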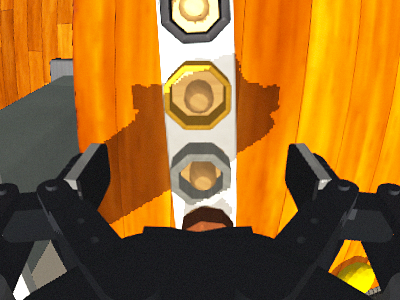

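Brass sits centred between the fingers, crop (199,93). Now I descend, close and lift.

Request:
apply_moves:
  deltas:
    - [0,[0.015,-0.005,0.15],0]
    - [0,[0.015,-0.005,0.3],0]
    - [0,[0.015,-0.005,0.45],0]
    - [0,[0.015,-0.005,0.53],0]
    - [0,[0.015,-0.005,0.58],0]
    - [0,[0.015,-0.005,0.58],0]
    - [0.5,[0.015,-0.005,0.58],0]
    - [0.6,[0.015,-0.005,0.58],0]
    - [0.7,[0.015,-0.005,0.58],0]
    - [0.7,[0.015,-0.005,0.58],0]
    - [0.7,[0.015,-0.005,0.58],0]
    - [0.7,[0.015,-0.005,0.58],0]
  squeeze: 60

```text
t: 8.15
eef_pos: [0.4194, 0.3058, 0.0368]
tool_rot: [0.0, 0.69, 0.724, 0.001]
contact_force: [-0.3, -0.8, 6.6]
gripper_width: 0.599
grasp_force: 62.8
```

Request:
apply_moves:
  deltas:
    - [0.7,[0,0,-0.1],0]
    - [0.7,[0,0,-0.25],0]
    - [0.7,[0,0,-0.4],0]
    - [0.7,[0,0,-0.45],0]
    - [0.7,[0,0,-0.45],0]
    - [0.7,[0,0,-0.45],0]

```text
t: 8.75
eef_pos: [0.4179, 0.3049, 0.1248]
tool_rot: [-0.0, 0.69, 0.724, -0.0]
contact_force: [-0.2, -0.2, -0.1]
gripper_width: 0.596
grasp_force: 62.6
```

```bash
python3 - <<'E'
from h import *
to(.443,.02,.13,0)
o=bot.get_obs();p=shot('wrist','w5')
print([(np.round(d['point'],3).tolist(),round(d['confidence'],2)) for d in bot.look_for(p,'ring_brass')])
M=T(o);print('tcp px',proj(p,M[:3,3],1),'pt at ring top',proj(p,M[:3,3]-M[:3,2]*.028,1))
im=p['color'][:,:,::-1].copy()
for sx in (-26,26):
  for sy in (-26,26):
    for zz in (.003,-.028+0,):pass
for zt,c in ((-.003,(255,0,255)),(-.028,(255,255,0))):
    co=[proj(p,M[:3,3]+M[:3,:3]@np.array([.0281*np.cos(a),.0281*np.sin(a),zt]),1) for a in np.radians(np.arange(22.5,360,45))]
    cv2.polylines(im,[np.array(co).astype(np.int32)],True,c,1)
cv2.imwrite('pics/w5s.png',cv2.resize(im[180:380,200:440],(720,600)))
E
```

```text
t 8.75 pos [0.4179 0.3049 0.1248] yaw 2.81 move [-1.4289  0.0555 -0.0259] turn 0.0077948761827987 w 0.596 gf 62.6 F [-0.2 -0.2 -0.1]
[([0.42, 0.298, 0.147], 0.83), ([0.418, 0.372, 0.066], 0.55)]
tcp px [319.55016923 252.43914949] pt at ring top [320.01324205 280.86977705]
```

View pics/w5s.png

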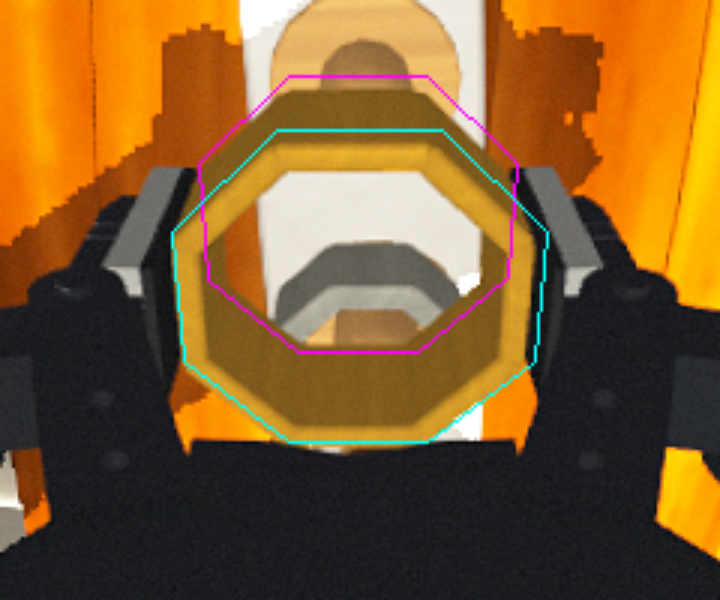

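The brass ring is held, and its top outline sits about 1.3 mm toward tool −x from the predicted one. I'll carry it to the mandrel.

Request:
apply_moves:
  deltas:
    - [0.7,[-0.2,0.01,0],0.004]
    - [0.7,[-0.45,0.02,0],0.008]
    - [0.7,[-0.7,0.04,0],0.008]
    - [0.7,[-0.9,0.05,0],0.008]
    - [0.7,[-1,0.055,0],0.008]
    - [0.7,[-1,0.055,0],0.008]
    - [0.7,[-1,0.055,0],0.008]

```text
t: 9.55
eef_pos: [0.4388, 0.1058, 0.1246]
tool_rot: [-0.0, 0.708, 0.706, -0.001]
contact_force: [-0.4, 0.3, -0.1]
gripper_width: 0.597
grasp_force: 62.6
```

Request:
apply_moves:
  deltas:
    - [0.7,[-0.2,0,0],0]
    - [0.7,[-0.35,0,0],0]
    - [0.7,[-0.42,0,0],0]
    - [0.7,[-0.42,0,0],0]
    - [0.7,[-0.42,0,0],0]
    - [0.7,[-0.42,0,0],0]

```text
t: 10.15
eef_pos: [0.4392, 0.0236, 0.1251]
tool_rot: [-0.0, 0.707, 0.708, 0.0]
contact_force: [-0.3, 0.5, -0.3]
gripper_width: 0.6
grasp_force: 62.6
```

```bash
python3 - <<'E'
from h import *
to(.4435,.0213,.06,0)
p=shot('wrist','w6')
cv2.imwrite('pics/w6s.png',cv2.resize(p['color'][180:380,200:440,::-1],(480,400)))
s=shot('scene','s6')
E
```

```text
t 10.15 pos [0.4392 0.0236 0.1251] yaw 0.07 move [-0.0118  0.0217  0.3256] turn 0.00020145703738931627 w 0.6 gf 62.6 F [-0.3  0.5 -0.3]
```

View pics/w6s.png

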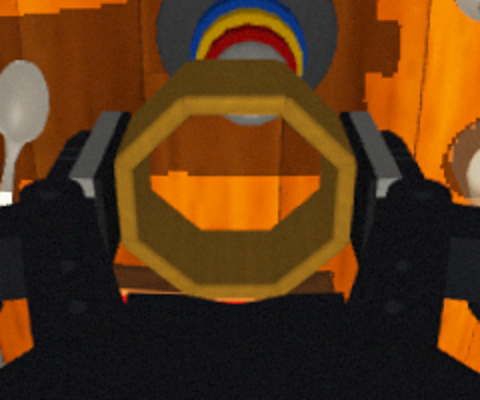

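The view shows the nose at crop (247,105) and the ring axis at x≈235. That matches the computed +4 mm correction. I'll correct and go down.

Request:
apply_moves:
  deltas:
    - [0.7,[-0.012,0.022,0],0]
    - [0.7,[-0.012,0.022,0],0]
    - [0.7,[-0.012,0.022,0.1],0]
    - [0.7,[-0.012,0.022,0.2],0]
    - [0.7,[-0.012,0.022,0.26],0]
    - [0.7,[-0.012,0.022,0.3],0]
    - [0.7,[-0.012,0.022,0.33],0]
    - [0.7,[-0.012,0.022,0.36],0]
    - [0.7,[-0.012,0.022,0.36],0]

```text
t: 11.15
eef_pos: [0.4433, 0.0194, 0.0529]
tool_rot: [-0.0, 0.708, 0.707, -0.0]
contact_force: [-0.1, -0.4, -0.4]
gripper_width: 0.597
grasp_force: 62.6
```

Request:
apply_moves:
  deltas:
    - [0.7,[0.003,0,0.015],0]
    - [0.7,[0.003,0,0.03],0]
    - [0.7,[0.003,0,0.045],0]
    - [0.7,[0.003,0,0.06],0]
    - [0.7,[0.003,0,0.06],0]

```text
t: 11.65
eef_pos: [0.4436, 0.0202, 0.0411]
tool_rot: [0.0, 0.708, 0.707, 0.0]
contact_force: [1.4, 1.3, -1.8]
gripper_width: 0.597
grasp_force: 62.6
```

Request:
apply_moves:
  deltas:
    - [0.3,[0,0,0],0]
    - [0.15,[0,0,0],0]
    - [0.1,[0,0,0],0]
    - [0.1,[0,0,0],0]
    - [0.1,[0,0,0],0]
    - [0.1,[0,0,0],0]
    - [0.1,[0,0,0],0]
    - [0.1,[0,0,0],0]

```text
t: 12.45
eef_pos: [0.4434, 0.02, 0.0413]
tool_rot: [-0.0, 0.708, 0.707, -0.0]
contact_force: [0.2, -0.2, -0.1]
gripper_width: 0.901
grasp_force: 0.0
```

```bash
python3 - <<'E'
from h import *
to(.4435,.0213,.04,0)
p=shot('wrist','w7')
a=cv2.resize(p['color'][160:380,200:440,::-1],(400,366))
s=shot('scene','s7');b=cv2.resize(s['color'][150:220,310:400,::-1],(400,366),interpolation=cv2.INTER_CUBIC)
cv2.imwrite('pics/m7.png',np.hstack([a,b]))
E
```

```text
t 12.45 pos [0.4434 0.02   0.0413] yaw -0.09 move [0.0063 0.0004 0.0065] turn -0.00023986093948854167 w 0.901 gf 0.0 F [ 0.2 -0.2 -0.1]
```

View pics/m7.png

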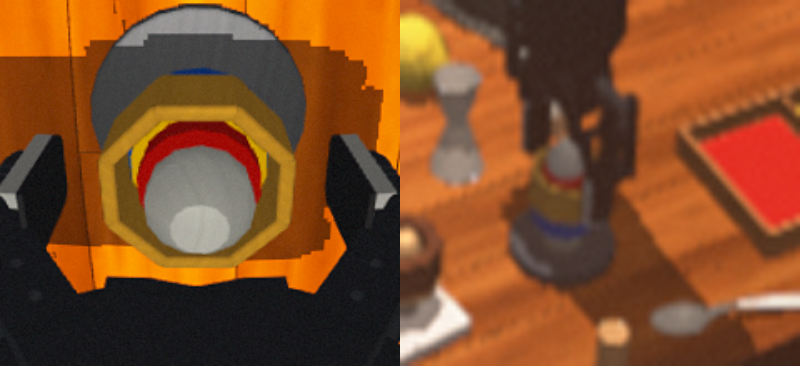

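Brass sits level with blue just under it, so it reads blue. I'll regrip, lift and compute the blue bay.

Request:
apply_moves:
  deltas:
    - [0.1,[0,0,0.02],0]
    - [0.5,[0,0,0.02],0]
    - [0.7,[0,0,0.02],0]
    - [0.7,[0,0,0.02],0]
    - [0.7,[0,0,0.02],0]
    - [0.7,[0,0,0.02],0]
    - [0.7,[0,0,-0.1],0]
    - [0.7,[0,0,-0.25],0]
    - [0.7,[0,0,-0.4],0]
    - [0.7,[0,0,-0.48],0]
    - [0.7,[0,0,-0.48],0]
    - [0.7,[0,0,-0.48],0]

```text
t: 13.75
eef_pos: [0.4428, 0.0203, 0.1369]
tool_rot: [-0.0, 0.707, 0.707, -0.0]
contact_force: [-1.0, 0.1, -1.0]
gripper_width: 0.599
grasp_force: 64.1
```

```bash
sed -i 's/b=(S>150)&(V>70)/b=(S>110)\&(V>70)/' h.py; python3 - <<'E'
from h import *
p=shot('top','t8');q=dict(p);q['color']=cv2.imread('pics/top0.png')[:,:,::-1].copy()
bays(q)
try: bays(p)
except Exception as e: print(e)
to(.43,-.15,.14,0)
E
```

```text
red 772 [ 0.4237 -0.1619] [ 423.9 -161.9] [ 84.6 116.3] 88.2
yellow 775 [ 0.4203 -0.2565] [ 420.2 -257.3] [114.6  85.5] 0.3
blue 751 [ 0.4174 -0.3522] [ 417.6 -352.2] [ 82.  115.1] 88.3
tray yaw -1.8961397753989033 len 0.19038802125767654
red 771 [ 0.4238 -0.1619] [ 424.  -161.9] [ 84.6 116.2] 88.2
yellow 775 [ 0.4203 -0.2565] [ 420.2 -257.3] [114.6  85.5] 0.3
blue 751 [ 0.4174 -0.3522] [ 417.6 -352.2] [ 82.  115.1] 88.3
tray yaw -1.9187600821654285 len 0.19043200387155362
t 13.8 pos [0.4424 0.0201 0.1364] yaw -0.07 move [-0.8505 -0.0612 -0.0177] turn -0.00020439568564110605 w 0.602 gf 64.1 F [-1.2  0.6 -0.7]
```

The tray hasn't moved. Blue centre is (0.417, −0.352).

Request:
apply_moves:
  deltas:
    - [0.7,[-0.2,0,0],0]
    - [0.7,[-0.45,-0.02,0],0]
    - [0.7,[-0.7,-0.04,0],0]
    - [0.7,[-0.95,-0.06,0],0]
    - [0.7,[-1,-0.06,0],0.005]
    - [0.7,[-1,-0.06,0],0.005]
    - [0.7,[-1,-0.06,0],0.005]

```text
t: 14.5
eef_pos: [0.4306, -0.1786, 0.1363]
tool_rot: [-0.001, 0.718, 0.696, -0.001]
contact_force: [-0.1, -0.2, -0.4]
gripper_width: 0.599
grasp_force: 64.0
```

Request:
apply_moves:
  deltas:
    - [0.7,[-0.2,-0.02,0],0]
    - [0.7,[-0.45,-0.04,0],0]
    - [0.7,[-0.7,-0.05,0],0]
    - [0.7,[-0.83,-0.06,0],0]
    - [0.7,[-0.86,-0.06,0],0]
    - [0.7,[-0.86,-0.06,0],0]
    - [0.7,[-0.86,-0.06,0],0]

```text
t: 15.2
eef_pos: [0.4143, -0.3487, 0.1367]
tool_rot: [-0.001, 0.717, 0.697, 0.0]
contact_force: [0.2, 0.2, -1.6]
gripper_width: 0.597
grasp_force: 64.0
```

```bash
python3 - <<'E'
from h import *
to(.4174,-.352,.009,-1.9)
E
```

```text
t 15.2 pos [ 0.4143 -0.3487  0.1367] yaw -1.69 move [-0.0175  0.0164  0.6383] turn 0.0005871338207944868 w 0.597 gf 64.0 F [ 0.2  0.2 -1.6]
```

Request:
apply_moves:
  deltas:
    - [0.7,[-0.017,0.016,0.15],0]
    - [0.7,[-0.017,0.016,0.35],0]
    - [0.7,[-0.017,0.016,0.5],0]
    - [0.7,[-0.017,0.016,0.6],0]
    - [0.7,[-0.017,0.016,0.635],0]
    - [0.7,[-0.017,0.016,0.635],0]
    - [0.4,[-0.017,0.016,0.635],0]
    - [0.25,[-0.017,0.016,0.635],0]
    - [0.2,[-0.017,0.016,0.635],0]
    - [0.2,[-0.017,0.016,0.635],0]

```text
t: 16.2
eef_pos: [0.417, -0.3552, 0.011]
tool_rot: [0.001, 0.719, 0.695, 0.0]
contact_force: [0.3, -0.1, -0.9]
gripper_width: 0.799
grasp_force: 0.0
```

Request:
apply_moves:
  deltas:
    - [0.2,[0,0,-0.1],0]
    - [0.2,[0,0,-0.35],0]
    - [0.1,[0,0,-0.6],0]
    - [0,[0.25,0,-0.85],0]
    - [0,[0.5,0,-0.9],0]
    - [0,[0.75,0,-0.9],0]
    - [0,[1,0,-0.9],0]
    - [0,[1,0,-0.9],0]
    - [0,[1,0,-0.9],0]

```text
t: 17.1
eef_pos: [0.4234, -0.1519, 0.1906]
tool_rot: [-0.0, 0.717, 0.697, 0.001]
contact_force: [-0.7, -0.6, -0.0]
gripper_width: 0.999
grasp_force: 0.0
```

```bash
python3 - <<'E'
from h import *
to(.443,.01,.2,0)
p=shot('wrist','w9');print([(np.round(d['point'],3).tolist(),round(d['confidence'],2)) for d in bot.look_for(p,'ring_brass')])
t=shot('top','t9');print([(np.round(d['point'],3).tolist(),round(d['confidence'],2)) for d in bot.look_for(t,'ring_brass')])
cv2.imwrite('pics/m9.png',cv2.resize(t['color'][140:260,230:490,::-1],(780,360),interpolation=cv2.INTER_CUBIC))
E
```

```text
t 17.1 pos [ 0.4234 -0.1519  0.1906] yaw -1.56 move [ 0.8118  0.0758 -0.0455] turn -0.004342707124412865 w 0.999 gf 0.0 F [-0.7 -0.6 -0. ]
[([0.417, -0.334, 0.018], 0.97), ([0.419, -0.206, 0.004], 0.66), ([0.442, 0.005, 0.011], 0.48)]
[([0.397, 0.619, 0.024], 0.56)]
```

View pics/m9.png

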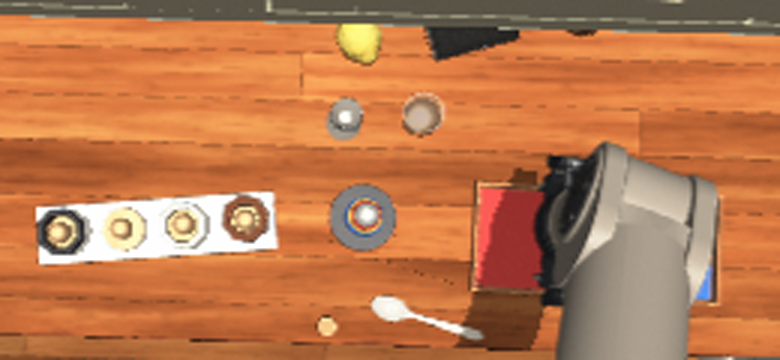

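The wrist network reports brass in the blue bay at (0.417, −0.334), and the second peg at (125,228) shows only its cream saucer. Steel at (185,226) comes next, and I'll look from between steel and wood.

Request:
apply_moves:
  deltas:
    - [0,[0.25,0,-0.1],-0.004]
    - [0,[0.5,0.02,-0.2],-0.004]
    - [0,[0.75,0.02,-0.25],-0.004]
    - [0,[1,0.02,-0.25],-0.004]
    - [0,[1,0.02,-0.25],-0.004]
    - [0,[1,0.02,-0.25],-0.004]

```text
t: 17.9
eef_pos: [0.4341, 0.045, 0.2402]
tool_rot: [0.0, 0.709, 0.705, -0.0]
contact_force: [-0.1, -1.8, 0.4]
gripper_width: 0.997
grasp_force: 0.0
```

Request:
apply_moves:
  deltas:
    - [0,[0.25,0,0],0]
    - [0,[0.45,0,0],0]
    - [0,[0.45,0,0],0]
    - [0,[0.45,0,0],0]
    - [0,[0.45,0,0],0]

```text
t: 18.4
eef_pos: [0.4348, 0.1318, 0.24]
tool_rot: [0.0, 0.711, 0.703, -0.001]
contact_force: [0.3, 0.0, -0.1]
gripper_width: 1.003
grasp_force: 0.0
```

```bash
python3 - <<'E'
from h import *
p=shot('wrist','w10')
o=[]
for n,x,y in [('steel',.425,.233),('wood',.43,.162)]:
    for z in (.065,):
        v,im=octfit(p,x,y,z,rng=.008);print(n,z,np.round(v,4));o.append(im)
cv2.imwrite('pics/f10.png',cv2.resize(np.hstack(o),(800,400)))
to(.424,.232,.14,4); print('cam',p['pose'][:3,3])
E
```

```text
steel 0.065 [4.320000e-01 2.276000e-01 1.705800e+00 2.473981e+02]
wood 0.065 [ 4.350000e-01  1.604000e-01 -4.836100e+00  4.087846e+02]
t 18.45 pos [0.4347 0.132  0.2401] yaw -0.69 move [ 0.4996 -0.0595  0.5   ] turn -0.013033605337599851 w 0.997 gf 0.0 F [-0.2  0.3 -0. ]
cam [0.43453566 0.20068167 0.38188132]
```

View pics/f10.png

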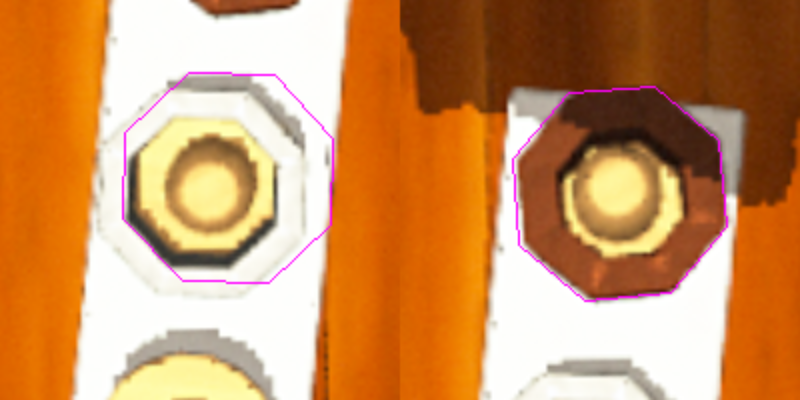

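Wood is fitted at (0.435, 0.160, −5°). The steel octagon spans columns 100–307 and rows 80–298 in its tile, which puts its centre at (0.4255, 0.2305) with a flat at about 0°. The magenta fit was off, so I use my own reading.

Request:
apply_moves:
  deltas:
    - [0,[0.2,-0.02,0],-0.002]
    - [0,[0.4,-0.05,0.1],-0.002]
    - [0,[0.49,-0.052,0.3],-0.002]
    - [0,[0.49,-0.052,0.5],-0.002]
    - [0,[0.49,-0.052,0.5],-0.002]
    - [0,[0.49,-0.052,0.5],-0.002]

```text
t: 19.05
eef_pos: [0.4252, 0.231, 0.1407]
tool_rot: [0.0, 0.706, 0.708, -0.001]
contact_force: [0.2, -0.3, 1.3]
gripper_width: 1.001
grasp_force: 0.0
```

```bash
python3 - <<'E'
from h import *
to(.4253,.2308,.037,0)
E
```

```text
t 19.05 pos [0.4252 0.231  0.1407] yaw 0.12 move [-2.000e-04  7.000e-04  5.184e-01] turn 0.0003272265779434649 w 1.001 gf 0.0 F [ 0.2 -0.3  1.3]
```

Request:
apply_moves:
  deltas:
    - [0,[0,0,0.15],0]
    - [0,[0,0,0.3],0]
    - [0,[0,0,0.42],0]
    - [0,[0,0,0.48],0]
    - [0,[0,0,0.52],0]
    - [0,[0,0,0.52],0]
    - [0.5,[0,0,0.52],0]
    - [0.6,[0,0,0.52],0]
    - [0.7,[0,0,0.52],0]
    - [0.7,[0,0,0.52],0]
    - [0.7,[0,0,0.52],0]
    - [0.7,[0,0,0.52],0]

```text
t: 20.25
eef_pos: [0.4255, 0.2332, 0.0377]
tool_rot: [0.0, 0.705, 0.709, 0.001]
contact_force: [-1.5, -1.2, 9.4]
gripper_width: 0.596
grasp_force: 61.6
```

Request:
apply_moves:
  deltas:
    - [0.7,[0,0,-0.1],0]
    - [0.7,[0,0,-0.25],0]
    - [0.7,[0,0,-0.4],0]
    - [0.7,[0,0,-0.45],0]
    - [0.7,[0,0,-0.45],0]
    - [0.7,[0,0,-0.45],0]

```text
t: 20.85
eef_pos: [0.4243, 0.2326, 0.1257]
tool_rot: [-0.0, 0.705, 0.709, -0.0]
contact_force: [-0.7, -0.9, -0.9]
gripper_width: 0.593
grasp_force: 62.7
```

```bash
cat >> h.py <<'E'
def held(f):
    p=shot('wrist',f);M=T(bot.get_obs());im=p['color'][:,:,::-1].copy()
    for zt,c in ((-.003,(255,0,255)),(-.028,(255,255,0))):
        co=[proj(p,M[:3,3]+M[:3,:3]@np.array([.0281*np.cos(a)-.0013,.0281*np.sin(a),zt]),1) for a in np.radians(np.arange(22.5,360,45))]
        cv2.polylines(im,[np.array(co).astype(np.int32)],True,c,1)
    cv2.imwrite(f'pics/{f}s.png',cv2.resize(im[180:340,220:420],(600,480)))
E
python3 - <<'E'
from h import *
to(.443,.02,.12,0);held('w11')
E
```

```text
t 20.85 pos [0.4243 0.2326 0.1257] yaw 0.29 move [-1.0635  0.0883  0.0289] turn 0.0007964494404473912 w 0.593 gf 62.7 F [-0.7 -0.9 -0.9]
```

View pics/w11s.png

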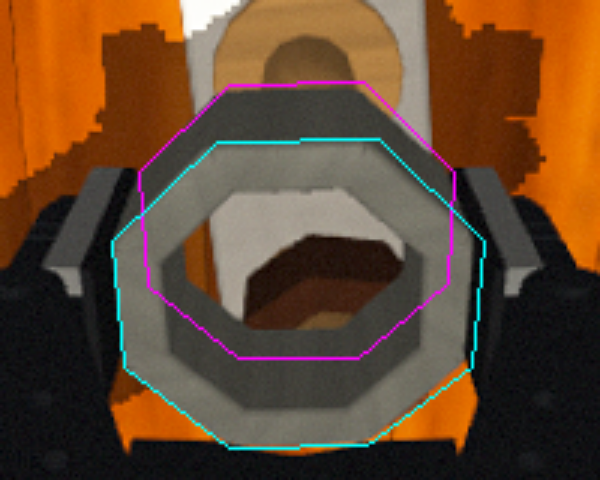

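The steel outline matches the prediction, so the in-hand offset is the same −1.4 mm. On to the mandrel.

Request:
apply_moves:
  deltas:
    - [0.7,[-0.2,0.01,0],0]
    - [0.7,[-0.45,0.03,0],0]
    - [0.7,[-0.7,0.06,0],0]
    - [0.7,[-0.9,0.09,0],0]
    - [0.7,[-1,0.09,0],0]
    - [0.7,[-1,0.09,0],0]
    - [0.7,[-1,0.09,0],0]
    - [0.7,[-1,0.09,0],0]

```text
t: 21.7
eef_pos: [0.4434, 0.034, 0.1257]
tool_rot: [-0.0, 0.705, 0.709, -0.0]
contact_force: [0.6, -0.3, -0.4]
gripper_width: 0.599
grasp_force: 62.7
```

```bash
python3 - <<'E'
from h import *
to(.4436,.0212,.065,0)
E
```

```text
t 21.7 pos [0.4434 0.034  0.1257] yaw 0.38 move [-0.0642  0.0009  0.3036] turn 0.0010666276279606912 w 0.599 gf 62.7 F [ 0.6 -0.3 -0.4]
```

Request:
apply_moves:
  deltas:
    - [0.7,[-0.064,0.001,0],0.001]
    - [0.7,[-0.064,0.001,0],0.001]
    - [0.7,[-0.064,0.001,0.08],0.001]
    - [0.7,[-0.064,0.001,0.16],0.001]
    - [0.7,[-0.064,0.001,0.22],0.001]
    - [0.7,[-0.064,0.001,0.26],0.001]
    - [0.7,[-0.064,0.001,0.29],0.001]
    - [0.7,[-0.064,0.001,0.31],0.001]
    - [0.7,[-0.064,0.001,0.32],0.001]
    - [0.7,[-0.064,0.001,0.32],0.001]

```text
t: 22.7
eef_pos: [0.4441, 0.02, 0.0623]
tool_rot: [-0.0, 0.708, 0.707, 0.0]
contact_force: [0.0, 0.0, -1.3]
gripper_width: 0.599
grasp_force: 62.7
```

Request:
apply_moves:
  deltas:
    - [0.7,[0.003,-0.001,0.015],0]
    - [0.7,[0.003,-0.001,0.03],0]
    - [0.7,[0.003,-0.001,0.045],0]
    - [0.7,[0.003,-0.001,0.045],0]

```text
t: 23.1
eef_pos: [0.4435, 0.0206, 0.0529]
tool_rot: [-0.0, 0.708, 0.707, -0.0]
contact_force: [-0.3, -0.3, -1.0]
gripper_width: 0.597
grasp_force: 62.7
```

Request:
apply_moves:
  deltas:
    - [0.3,[0,0,0],0]
    - [0.15,[0,0,0],0]
    - [0.1,[0,0,0],0]
    - [0.1,[0,0,0],0]
    - [0.1,[0,0,0],0]
    - [0.1,[0,0,0],0]
    - [0.1,[0,0,0],0]
    - [0.1,[0,0,0],0]

```text
t: 23.9
eef_pos: [0.4438, 0.0207, 0.0533]
tool_rot: [-0.0, 0.708, 0.707, 0.0]
contact_force: [0.4, -1.0, -0.3]
gripper_width: 0.897
grasp_force: 0.0
```

```bash
python3 - <<'E'
from h import *
p=shot('wrist','w12')
a=cv2.resize(p['color'][160:380,200:440,::-1],(400,366))
s=shot('scene','s12');b=cv2.resize(s['color'][150:220,310:400,::-1],(400,366),interpolation=cv2.INTER_CUBIC)
cv2.imwrite('pics/m12.png',np.hstack([a,b]))
for n in ('s7','s12'):
    m=masks(cv2.imread(f'pics/{n}.png')[:,:,::-1].copy());print(n,{k:int(v[165:205,330:362].sum()) for k,v in m.items()})
E
```

```text
s7 {'red': 11, 'yellow': 0, 'blue': 0}
s12 {'red': 0, 'yellow': 0, 'blue': 0}
```

View pics/m12.png

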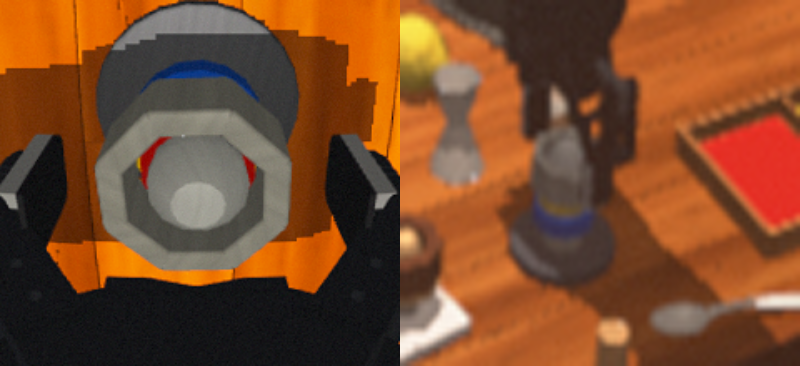

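Steel sits level with yellow just beneath it, so it reads yellow. Regrip, lift and re-check the tray.

Request:
apply_moves:
  deltas:
    - [0.1,[0,0,0.02],0]
    - [0.5,[0,0,0.02],0]
    - [0.7,[0,0,0.02],0]
    - [0.7,[0,0,0.02],0]
    - [0.7,[0,0,0.02],0]
    - [0.7,[0,0,0.02],0]
    - [0.7,[0,0,-0.1],0]
    - [0.7,[0,0,-0.25],0]
    - [0.7,[0,0,-0.4],0]
    - [0.7,[0,0,-0.43],0]
    - [0.7,[0,0,-0.43],0]
    - [0.7,[0,0,-0.43],0]

```text
t: 25.2
eef_pos: [0.4432, 0.0207, 0.1384]
tool_rot: [-0.0, 0.708, 0.707, -0.0]
contact_force: [1.0, 0.1, -0.3]
gripper_width: 0.601
grasp_force: 63.2
```

```bash
python3 - <<'E'
from h import *
p=shot('top','t13');bays(p)
to(.4203,-.2568,.14,-1.9)
E
```

```text
red 772 [ 0.4237 -0.1619] [ 423.9 -161.9] [ 84.6 116.3] 88.2
yellow 775 [ 0.4203 -0.2565] [ 420.2 -257.3] [114.6  85.5] 0.3
blue 527 [ 0.4175 -0.3479] [ 417.6 -352.2] [ 82.  115.1] 88.3
tray yaw -1.9204237809722666 len 0.18606988525459903
t 25.25 pos [0.4429 0.0206 0.1381] yaw -0.08 move [-1.3871 -0.1113 -0.0084] turn 0.005061723475522505 w 0.596 gf 63.2 F [ 0.  -0.1 -0.5]
```

Request:
apply_moves:
  deltas:
    - [0.7,[-0.2,-0.02,0],0]
    - [0.7,[-0.45,-0.04,0],0]
    - [0.7,[-0.7,-0.07,0],0]
    - [0.7,[-0.9,-0.1,0],0.003]
    - [0.7,[-1,-0.11,0],0.005]
    - [0.7,[-1,-0.11,0],0.005]
    - [0.7,[-1,-0.11,0],0.005]

```text
t: 25.95
eef_pos: [0.4207, -0.1791, 0.1382]
tool_rot: [-0.001, 0.719, 0.695, -0.001]
contact_force: [-0.7, 0.2, 0.3]
gripper_width: 0.601
grasp_force: 63.2
```

Request:
apply_moves:
  deltas:
    - [0.7,[-0.2,0,0],0]
    - [0.7,[-0.36,0,0],0]
    - [0.7,[-0.4,0,0],0]
    - [0.7,[-0.4,0,0],0]
    - [0.7,[-0.4,0,0],0]

```text
t: 26.45
eef_pos: [0.419, -0.2573, 0.1387]
tool_rot: [-0.001, 0.718, 0.696, 0.0]
contact_force: [-0.5, 0.2, -0.4]
gripper_width: 0.598
grasp_force: 63.2
```

```bash
python3 - <<'E'
from h import *
to(.4203,-.2568,.0095,-1.9)
E
```

```text
t 26.45 pos [ 0.419  -0.2573  0.1387] yaw -1.76 move [0.0019 0.0069 0.646 ] turn 0.0003835376445018252 w 0.598 gf 63.2 F [-0.5  0.2 -0.4]
```

Request:
apply_moves:
  deltas:
    - [0.7,[0.002,0.007,0.15],0]
    - [0.7,[0.002,0.007,0.35],0]
    - [0.7,[0.002,0.007,0.5],0]
    - [0.7,[0.002,0.007,0.61],0]
    - [0.7,[0.002,0.007,0.645],0]
    - [0.7,[0.002,0.007,0.645],0]
    - [0.4,[0.002,0.007,0.645],0]
    - [0.25,[0.002,0.007,0.645],0]
    - [0.2,[0.002,0.007,0.645],0]
    - [0.2,[0.002,0.007,0.645],0]

```text
t: 27.45
eef_pos: [0.4208, -0.2591, 0.011]
tool_rot: [0.001, 0.719, 0.695, 0.0]
contact_force: [0.1, 0.6, -0.6]
gripper_width: 0.799
grasp_force: 0.0
```

Request:
apply_moves:
  deltas:
    - [0.2,[0,0,-0.1],0]
    - [0.2,[0,0,-0.35],0]
    - [0.1,[0,0,-0.6],0]
    - [0,[0.25,0,-0.85],0]
    - [0,[0.5,0,-0.95],0]
    - [0,[0.75,0,-0.95],0]
    - [0,[1,0,-0.95],0]
    - [0,[1,0,-0.95],0]
    - [0,[1,0,-0.95],0]

```text
t: 28.35
eef_pos: [0.4271, -0.0556, 0.2008]
tool_rot: [-0.0, 0.716, 0.698, 0.001]
contact_force: [0.5, -0.1, 0.6]
gripper_width: 0.999
grasp_force: 0.0
```

```bash
python3 - <<'E'
from h import *
p=shot('wrist','w14')
for n in ('ring_steel','ring_brass'): print(n,[(np.round(d['point'],3).tolist(),round(d['confidence'],2)) for d in bot.look_for(p,n)])
to(.432,.1,.2,-4)
E
```

```text
ring_steel [([0.42, -0.239, 0.024], 0.89)]
ring_brass []
t 28.5 pos [ 0.4267 -0.06    0.2004] yaw -1.95 move [ 0.8006 -0.0009  0.0019] turn 0.005685721966872571 w 1.001 gf 0.0 F [ 0.7 -0.   0.4]
```

Request:
apply_moves:
  deltas:
    - [0,[0.25,0,0],0]
    - [0,[0.5,0,-0.1],0.003]
    - [0,[0.72,0,-0.15],0.005]
    - [0,[0.76,0,-0.15],0.005]
    - [0,[0.76,0,-0.15],0.005]
    - [0,[0.76,0,-0.15],0.005]

```text
t: 29.1
eef_pos: [0.4318, 0.0906, 0.2297]
tool_rot: [0.0, 0.731, 0.683, -0.001]
contact_force: [0.0, -0.6, -0.1]
gripper_width: 1.001
grasp_force: 0.0
```

```bash
python3 - <<'E'
from h import *
p=shot('wrist','w15')
for z in (.065,.06):
    v,im=octfit(p,.433,.161,z,rng=.008);print(np.round(v,4))
print(p['pose'][:3,3]); to(.432,.1604,.14,-4)
E
```

```text
[ 4.3540e-01  1.5990e-01 -6.2108e+00  4.8000e+02]
[ 4.35e-01  1.59e-01 -7.50e+00  4.80e+02]
[0.43532828 0.15928469 0.37166781]
t 29.15 pos [0.4317 0.0904 0.2297] yaw -3.9 move [ 0.3499 -0.0219  0.4483] turn 0.00027919839933399575 w 1.002 gf 0.0 F [ 0.1  0.3 -0.4]
```

Request:
apply_moves:
  deltas:
    - [0,[0.17,-0.005,0],0]
    - [0,[0.3,-0.01,0.1],0]
    - [0,[0.348,-0.01,0.3],0]
    - [0,[0.348,-0.01,0.45],0]
    - [0,[0.348,-0.01,0.45],0]
    - [0,[0.348,-0.01,0.45],0]

```text
t: 29.75
eef_pos: [0.4345, 0.1606, 0.1404]
tool_rot: [0.0, 0.731, 0.683, -0.001]
contact_force: [-0.4, 0.3, 0.4]
gripper_width: 1.003
grasp_force: 0.0
```

```bash
python3 - <<'E'
from h import *
to(.4345,.160,.037,-4)
E
```

```text
t 29.75 pos [0.4345 0.1606 0.1404] yaw -3.86 move [-0.0024  0.0006  0.5171] turn 0.000392768763718681 w 1.003 gf 0.0 F [-0.4  0.3  0.4]
```

Request:
apply_moves:
  deltas:
    - [0,[-0.005,0,0.15],0]
    - [0,[-0.005,0,0.3],0]
    - [0,[-0.005,0,0.42],0]
    - [0,[-0.005,0,0.48],0]
    - [0,[-0.005,0,0.515],0]
    - [0,[-0.005,0,0.515],0]
    - [0.5,[-0.005,0,0.515],0]
    - [0.6,[-0.005,0,0.515],0]
    - [0.7,[-0.005,0,0.515],0]
    - [0.7,[-0.005,0,0.515],0]
    - [0.7,[-0.005,0,0.515],0]
    - [0.7,[-0.005,0,0.515],0]

```text
t: 30.95
eef_pos: [0.4351, 0.1619, 0.0386]
tool_rot: [0.0, 0.73, 0.684, 0.001]
contact_force: [-1.2, 0.1, 9.7]
gripper_width: 0.598
grasp_force: 61.7
```

Request:
apply_moves:
  deltas:
    - [0.7,[0,0,-0.1],0]
    - [0.7,[0,0,-0.25],0]
    - [0.7,[0,0,-0.4],0]
    - [0.7,[0,0,-0.45],0]
    - [0.7,[0,0,-0.45],0]
    - [0.7,[0,0,-0.45],0]

```text
t: 31.55
eef_pos: [0.4338, 0.1614, 0.1268]
tool_rot: [-0.0, 0.729, 0.684, -0.0]
contact_force: [-0.6, -0.1, -1.2]
gripper_width: 0.596
grasp_force: 62.9
```

```bash
cat >> h.py <<'E'
def heldoff(rgbtest,p=None):
    "fit the held ring's top outline centre in tool axes via colour mask: far/near rows and sides"
    p=p or shot('wrist');M=T(bot.get_obs())
    m=rgbtest(p['color']).astype(np.uint8);m[:180]=0;m[345:]=0;m[:,:225]=0;m[:,415:]=0
    k,l,st,c=cv2.connectedComponentsWithStats(m);i=1+np.argmax(st[1:,4]);q=np.argwhere(l==i)[:,::-1]
    h=cv2.convexHull(q.astype(np.int32))
    def model(d):
        pts=[proj(p,M[:3,3]+M[:3,:3]@np.array([.0281*np.cos(a)+d[0],.0281*np.sin(a)+d[1],z]),1) for z in (-.003,-.028) for a in np.radians(np.arange(22.5,360,45))]
        return cv2.convexHull(np.array(pts).astype(np.float32))
    def mask(poly):
        t=np.zeros((400,640),np.uint8);cv2.fillPoly(t,[np.round(poly*16).astype(np.int32)],255,cv2.LINE_AA,4);return t.astype(float)/255
    H=mask(h.astype(np.float32))
    g=[(np.abs(mask(model((a,b)))-H).sum(),a,b) for a in np.arange(-.006,.0061,.0005) for b in np.arange(-.002,.0021,.001)]
    print('area',st[i,4],'best (err,dx,dy)',np.round(min(g),4),'bbox',st[i,:4])
E
python3 - <<'E'
from h import *
p=shot('wrist','w16')
heldoff(lambda c:(cv2.cvtColor(c,cv2.COLOR_RGB2HSV)[...,0]<12)&(c[...,0]>35)&(c[...,0]<150)&(c[...,0]>c[...,2]*1.25+8),p)
cv2.imwrite('pics/w16s.png',cv2.resize(p['color'][180:340,220:420,::-1],(600,480)))
print(p['color'][200:340:10,318].tolist())
to(.4436,.0212,.1257,0)
E
```

```text
area 6516 best (err,dx,dy) [ 1.0100745e+03 -3.5000000e-03 -2.0000000e-03] bbox [258 213 119 116]
[[100, 72, 38], [32, 15, 12], [37, 20, 18], [65, 30, 14], [67, 36, 23], [92, 40, 6], [99, 39, 0], [93, 39, 3], [197, 80, 0], [28, 12, 2], [36, 23, 18], [38, 19, 7], [62, 32, 13], [2, 35, 84]]
t 31.6 pos [0.4335 0.1612 0.1263] yaw -3.68 move [-0.6954  0.0955  0.0035] turn -0.010209399604375986 w 0.596 gf 62.9 F [-0.9 -0.3 -1.7]
```

```bash
python3 - <<'E'
from h import *
c=cv2.imread('pics/w16.png')[:,:,::-1].astype(int);s=c[:,310:326].mean(1).sum(-1).round().astype(int)
for r in (range(200,246),range(308,336)): print(r[0],s[list(r)].tolist())
for n in('w5','w11'):
    c=cv2.imread(f'pics/{n}.png')[:,:,::-1].astype(int);s=c[:,310:326].mean(1).sum(-1).round().astype(int);print(n,s[200:246].tolist(),s[308:336].tolist())
p=shot('wrist');M=T(bot.get_obs())
for dx in(-.0013,0):
    print(dx,[round(proj(p,M[:3,3]+M[:3,:3]@np.array([.026*k+dx,0,z]),1)[1],1) for k,z in((1,-.003),(1,-.028),(-1,-.028))])
E
```

```text
200 [216, 222, 231, 234, 244, 252, 258, 263, 283, 214, 56, 60, 64, 65, 64, 64, 64, 61, 62, 61, 62, 66, 62, 65, 64, 66, 70, 79, 100, 108, 114, 111, 115, 114, 116, 114, 113, 116, 114, 114, 112, 112, 117, 114, 115, 115]
308 [67, 64, 77, 98, 104, 115, 113, 114, 112, 113, 111, 112, 114, 109, 108, 108, 108, 110, 101, 182, 231, 247, 216, 118, 39, 48, 46, 46]
w5 [339, 344, 353, 362, 373, 384, 387, 398, 411, 355, 246, 243, 248, 248, 248, 250, 249, 251, 251, 250, 252, 248, 249, 250, 253, 249, 255, 286, 359, 408, 447, 449, 439, 432, 420, 409, 363, 596, 703, 694, 690, 689, 688, 684, 685, 685] [247, 249, 248, 251, 248, 248, 247, 252, 249, 251, 252, 250, 251, 257, 325, 374, 412, 419, 418, 415, 397, 358, 253, 135, 81, 83, 79, 84]
w11 [224, 232, 235, 244, 247, 255, 258, 264, 267, 235, 176, 179, 177, 178, 180, 178, 183, 179, 181, 181, 180, 181, 180, 184, 182, 178, 195, 233, 294, 332, 361, 366, 361, 361, 353, 354, 348, 347, 344, 339, 338, 338, 311, 353, 424, 480] [185, 183, 187, 185, 184, 184, 184, 181, 238, 291, 318, 332, 333, 333, 331, 330, 328, 327, 325, 316, 309, 276, 246, 140, 38, 51, 52, 47]
-0.0013 [np.float64(207.7), np.float64(226.7), np.float64(329.3)]
0 [np.float64(205.0), np.float64(223.7), np.float64(327.3)]
```

The far edges are at rows 209.5 and 227.5 for all three rings, so wood has the same in-hand offset. On to the mandrel.

Request:
apply_moves:
  deltas:
    - [0.7,[-0.2,0.03,0],-0.003]
    - [0.7,[-0.45,0.06,0],-0.006]
    - [0.7,[-0.63,0.09,0],-0.01]
    - [0.7,[-0.695,0.095,0],-0.01]
    - [0.7,[-0.695,0.095,0],-0.01]
    - [0.7,[-0.695,0.095,0],-0.01]
    - [0.7,[-0.695,0.095,0],-0.01]

```text
t: 32.35
eef_pos: [0.4441, 0.023, 0.1268]
tool_rot: [-0.0, 0.707, 0.707, -0.0]
contact_force: [0.7, 0.5, -0.4]
gripper_width: 0.594
grasp_force: 63.0
```

```bash
python3 - <<'E'
from h import *
to(.4436,.0210,.076,0)
E
```

```text
t 32.35 pos [0.4441 0.023  0.1268] yaw 0.04 move [-0.0098 -0.0022  0.2542] turn 9.764315869051169e-05 w 0.594 gf 63.0 F [ 0.7  0.5 -0.4]
```

Request:
apply_moves:
  deltas:
    - [0.7,[-0.01,-0.002,0],0]
    - [0.7,[-0.01,-0.002,0.06],0]
    - [0.7,[-0.01,-0.002,0.12],0]
    - [0.7,[-0.01,-0.002,0.18],0]
    - [0.7,[-0.01,-0.002,0.22],0]
    - [0.7,[-0.01,-0.002,0.25],0]
    - [0.7,[-0.01,-0.002,0.25],0]

```text
t: 33.05
eef_pos: [0.4435, 0.0198, 0.0767]
tool_rot: [-0.0, 0.707, 0.707, -0.001]
contact_force: [0.1, -0.3, -0.4]
gripper_width: 0.597
grasp_force: 63.0
```

```bash
python3 - <<'E'
from h import *
to(.4436,.0206,.064,0)
E
```

```text
t 33.05 pos [0.4435 0.0198 0.0767] yaw -0.05 move [0.0041 0.0007 0.0636] turn -0.00015219873977352608 w 0.597 gf 63.0 F [ 0.1 -0.3 -0.4]
```

Request:
apply_moves:
  deltas:
    - [0.7,[0.003,0,0.02],0]
    - [0.7,[0.003,0,0.04],0]
    - [0.7,[0.003,0,0.055],0]
    - [0.7,[0.003,0,0.058],0]
    - [0.7,[0.003,0,0.058],0]

```text
t: 33.55
eef_pos: [0.444, 0.0206, 0.0657]
tool_rot: [-0.0, 0.708, 0.707, 0.0]
contact_force: [-0.5, 4.2, -2.6]
gripper_width: 0.599
grasp_force: 62.9
```

Request:
apply_moves:
  deltas:
    - [0.7,[0.004,0,0.005],0]
    - [0.5,[0.004,0,0.005],0]
    - [0.3,[0.004,0,0.005],0]
    - [0.1,[0.004,0,0.005],0]
    - [0.1,[0.004,0,0.005],0]
    - [0.1,[0.004,0,0.005],0]
    - [0.1,[0.004,0,0.005],0]
    - [0.1,[0.004,0,0.005],0]
    - [0.1,[0.004,0,0.005],0]

```text
t: 34.45
eef_pos: [0.4439, 0.021, 0.0647]
tool_rot: [0.0, 0.708, 0.707, 0.0]
contact_force: [0.7, -0.5, -0.8]
gripper_width: 0.9
grasp_force: 0.0
```

```bash
python3 - <<'E'
from h import *
to(.4436,.0206,.061,0)
p=shot('wrist','w18');s=shot('scene','s18')
M=masks(p['color']);print({k:int(v[100:250,230:400].sum()) for k,v in M.items()})
print([(np.round(d['point'],3).tolist(),round(d['confidence'],2)) for d in bot.look_for(p,'ring_wood')])
def col(n,r): 
    c=cv2.imread(f'pics/{n}.png')[:,:,::-1].astype(int)[:,316:322].mean(1).round().astype(int);print(n,[tuple(x) for x in c[r].tolist()])
col('w18',slice(176,345,4))
# predicted rows of ring on mandrel at bottom z=.064
for b in(.064,.066): print(b,[np.round(proj(p,[.4432,.0203+k*.026,b+z],1),1) for k,z in((1,0),(1,.025),(-1,.025))])
c=s['color'][170:205:2,340:356:3].astype(int);print(c.tolist())
E
```

```text
t 34.45 pos [0.4439 0.021  0.0647] yaw -0.09 move [-0.0018 -0.0016  0.0185] turn -0.00024882478593172647 w 0.9 gf 0.0 F [ 0.7 -0.5 -0.8]
{'red': 0, 'yellow': 0, 'blue': 700}
[([0.445, 0.021, 0.088], 0.97)]
w18 [(98, 97, 98), (54, 52, 53), (55, 55, 56), (55, 53, 54), (12, 35, 78), (10, 35, 85), (11, 50, 121), (91, 79, 40), (43, 26, 12), (38, 21, 14), (38, 23, 14), (38, 21, 12), (37, 19, 9), (61, 32, 19), (69, 35, 18), (69, 33, 18), (70, 37, 21), (66, 35, 18), (75, 54, 43), (115, 114, 105), (116, 114, 108), (153, 152, 144), (152, 150, 140), (148, 147, 138), (146, 144, 135), (145, 143, 133), (146, 144, 135), (122, 121, 114), (37, 20, 11), (38, 21, 12), (38, 19, 13), (38, 21, 14), (40, 22, 15), (60, 32, 17), (69, 36, 20), (69, 36, 22), (64, 33, 19), (235, 114, 0), (237, 119, 0), (2, 11, 21), (15, 16, 18), (17, 16, 20), (17, 19, 19)]
0.064 [array([318.1, 204.1]), array([318.3, 222.1]), array([318.4, 323.7])]
0.066 [array([318.1, 205.4]), array([318.3, 223.8]), array([318.5, 326.3])]
[[[58, 37, 27], [82, 65, 58], [174, 152, 134], [60, 39, 32], [63, 41, 33], [80, 48, 33]], [[58, 37, 28], [8
[... 764 characters left out ...]
 31]], [[62, 50, 75], [97, 78, 70], [114, 88, 43], [110, 84, 48], [65, 62, 92], [97, 55, 35]], [[66, 53, 66], [59, 53, 87], [61, 58, 97], [60, 55, 92], [57, 48, 78], [72, 52, 46]], [[74, 57, 52], [64, 54, 74], [58, 51, 76], [59, 49, 77], [68, 55, 62], [71, 54, 49]], [[73, 57, 50], [84, 68, 62], [87, 72, 68], [87, 72, 64], [72, 55, 48], [72, 55, 50]], [[95, 80, 77], [73, 56, 51], [77, 62, 55], [76, 58, 52], [70, 54, 49], [72, 54, 49]], [[104, 89, 86], [81, 64, 59], [71, 53, 49], [72, 56, 50], [71, 54, 50], [68, 51, 45]], [[76, 56, 51], [86, 73, 71], [79, 63, 59], [68, 51, 46], [67, 49, 43], [81, 49, 36]], [[150, 75, 35], [112, 60, 37], [75, 46, 32], [74, 49, 33], [88, 48, 27], [105, 58, 28]]]
```

```bash
python3 - <<'E'
from h import *
s=shot('scene','s19')
d=np.array([-.87,.5])  # towards scene camera
for z,r in((.064,.026),(.064,.017),(.052,.017),(.052,.020),(.040,.02),(.040,.023),(.028,.023)): print(z,r,np.round(proj(s,[.4432+d[0]*r,.0203+d[1]*r,z],0),1))
c=s['color'].astype(int)
for r in range(178,202): print(r,c[r,344:350].mean(0).round().astype(int).tolist())
E
```

```text
0.064 0.026 [347.6 187.4]
0.064 0.017 [347.5 185.7]
0.052 0.017 [347.3 188.7]
0.052 0.02 [347.3 189.2]
0.04 0.02 [347.1 192.2]
0.04 0.023 [347.2 192.7]
0.028 0.023 [347.  195.7]
178 [108, 90, 80]
179 [88, 59, 46]
180 [76, 44, 30]
181 [71, 41, 27]
182 [69, 41, 28]
183 [70, 42, 28]
184 [69, 41, 28]
185 [69, 40, 27]
186 [82, 43, 27]
187 [122, 78, 30]
188 [145, 103, 33]
189 [134, 99, 31]
190 [112, 85, 46]
191 [84, 73, 83]
192 [60, 57, 94]
193 [58, 50, 81]
194 [58, 50, 77]
195 [74, 62, 73]
196 [87, 72, 66]
197 [84, 69, 61]
198 [76, 60, 54]
199 [72, 55, 49]
200 [72, 55, 50]
201 [78, 63, 58]
```

Wrist edge rows match an underside at 64 mm. In the scene view a thin reddish row 186 lies under the ring with yellow beneath it, so wood rests on red. Regrip, lift and check the tray.

Request:
apply_moves:
  deltas:
    - [0.1,[-0.002,0,0.018],0]
    - [0.5,[-0.002,0,0.018],0]
    - [0.7,[-0.002,0,0.018],0]
    - [0.7,[-0.002,0,0.018],0]
    - [0.7,[-0.002,0,0.018],0]
    - [0.7,[-0.002,0,0.018],0]
    - [0.7,[0,0,-0.1],0]
    - [0.7,[0,0,-0.25],0]
    - [0.7,[0,0,-0.36],0]
    - [0.7,[0,0,-0.36],0]
    - [0.7,[0,0,-0.36],0]

```text
t: 35.75
eef_pos: [0.4438, 0.0211, 0.1366]
tool_rot: [0.0, 0.708, 0.707, 0.0]
contact_force: [0.3, -0.3, -0.8]
gripper_width: 0.595
grasp_force: 63.3
```

```bash
python3 - <<'E'
from h import *
p=shot('top','t20');bays(p)
to(.4237,-.162,.14,-1.9)
E
```

```text
red 771 [ 0.4238 -0.1619] [ 424.  -161.9] [ 84.6 116.2] 88.2
yellow 567 [ 0.4202 -0.2525] [ 420.2 -257.3] [114.6  85.5] 0.3
blue 527 [ 0.4175 -0.3479] [ 417.6 -352.2] [ 82.  115.1] 88.3
tray yaw -1.9435631716833044 len 0.18611390006629447
t 35.8 pos [0.4432 0.021  0.136 ] yaw -0.07 move [-0.9149 -0.0966 -0.0198] turn 0.005074246226810273 w 0.6 gf 63.3 F [ 0.   0.1 -1.2]
```

Request:
apply_moves:
  deltas:
    - [0.7,[-0.2,-0.02,0],0]
    - [0.7,[-0.45,-0.04,0],0]
    - [0.7,[-0.7,-0.07,0],0]
    - [0.7,[-0.86,-0.09,0],0.003]
    - [0.7,[-0.915,-0.097,0],0.005]
    - [0.7,[-0.915,-0.097,0],0.005]
    - [0.7,[-0.915,-0.097,0],0.005]

```text
t: 36.5
eef_pos: [0.424, -0.1607, 0.1359]
tool_rot: [-0.001, 0.718, 0.696, -0.0]
contact_force: [0.1, 0.2, -0.5]
gripper_width: 0.593
grasp_force: 63.2
```

```bash
python3 - <<'E'
from h import *
to(.4237,-.161,.0095,-1.9)
E
```

```text
t 36.5 pos [ 0.424  -0.1607  0.1359] yaw -1.81 move [-1.80e-03 -3.00e-04  6.32e-01] turn 0.000254236084269187 w 0.593 gf 63.2 F [ 0.1  0.2 -0.5]
```

Request:
apply_moves:
  deltas:
    - [0.7,[0,0,0.15],0]
    - [0.7,[0,0,0.35],0]
    - [0.7,[0,0,0.5],0]
    - [0.7,[0,0,0.6],0]
    - [0.7,[0,0,0.63],0]
    - [0.7,[0,0,0.63],0]
    - [0.4,[0,0,0.63],0]
    - [0.25,[0,0,0.63],0]
    - [0.2,[0,0,0.63],0]
    - [0.2,[0,0,0.63],0]

```text
t: 37.5
eef_pos: [0.4248, -0.1621, 0.0114]
tool_rot: [0.001, 0.719, 0.695, 0.0]
contact_force: [0.3, 0.3, -0.3]
gripper_width: 0.801
grasp_force: 0.0
```

Request:
apply_moves:
  deltas:
    - [0.2,[0,0,-0.1],0]
    - [0.2,[0,0,-0.35],0]
    - [0.1,[0,0,-0.6],0]
    - [0,[0.25,0,-0.85],0]
    - [0,[0.5,0,-0.95],0]
    - [0,[0.75,0,-0.95],0]
    - [0,[1,0,-0.95],0]
    - [0,[1,0,-0.95],0]
    - [0,[1,0,-0.95],0]

```text
t: 38.4
eef_pos: [0.4309, 0.0414, 0.2013]
tool_rot: [-0.0, 0.716, 0.698, 0.001]
contact_force: [0.0, -0.1, 0.0]
gripper_width: 0.998
grasp_force: 0.0
```

```bash
python3 - <<'E'
from h import *
p=shot('wrist','w21')
for n in ('ring_wood','ring_steel'): print(n,[(np.round(d['point'],3).tolist(),round(d['confidence'],2)) for d in bot.look_for(p,n)])
to(.4135,.304,.24,3)
E
```

```text
ring_wood [([0.425, -0.14, 0.023], 0.84)]
ring_steel []
t 38.55 pos [0.4306 0.0367 0.2007] yaw -1.96 move [ 1.3325 -0.1311 -0.197 ] turn -0.01377193977892451 w 1.001 gf 0.0 F [-0.2 -0.1 -0.3]
```

Request:
apply_moves:
  deltas:
    - [0,[0.25,-0.02,-0.1],0]
    - [0,[0.5,-0.05,-0.2],0]
    - [0,[0.75,-0.08,-0.2],0]
    - [0,[0.95,-0.1,-0.2],-0.007]
    - [0,[1,-0.13,-0.2],-0.014]
    - [0,[1,-0.13,-0.2],-0.014]
    - [0,[1,-0.13,-0.2],-0.014]

```text
t: 39.25
eef_pos: [0.4119, 0.2361, 0.2403]
tool_rot: [0.0, 0.689, 0.725, -0.001]
contact_force: [-0.6, -0.5, 0.8]
gripper_width: 1.005
grasp_force: 0.0
```

Request:
apply_moves:
  deltas:
    - [0,[0.2,0,0],0]
    - [0,[0.33,0,0],0]
    - [0,[0.33,0,0],0]
    - [0,[0.33,0,0],0]
    - [0,[0.33,0,0],0]

```text
t: 39.75
eef_pos: [0.4087, 0.3019, 0.2405]
tool_rot: [0.0, 0.689, 0.725, -0.0]
contact_force: [1.9, 0.5, 0.5]
gripper_width: 1.002
grasp_force: 0.0
```

```bash
python3 - <<'E'
from h import *
p=shot('wrist','w22')
for z in (.065,.06):
    v,im=octfit(p,.4135,.373,z,rng=.008);print(np.round(v,4))
print([(np.round(d['point'],3).tolist(),round(d['confidence'],2)) for d in bot.look_for(p,'ring_black')])
print(p['pose'][:3,3]); to(.4135,.373,.14,4)
E
```

```text
[4.1390e-01 3.7190e-01 8.7048e+00 4.8000e+02]
[ 4.145e-01  3.720e-01 -2.500e+00  4.800e+02]
[([0.417, 0.375, 0.069], 0.57)]
[0.40405902 0.37070712 0.38245162]
t 39.85 pos [0.4084 0.3026 0.2407] yaw 2.97 move [0.3507 0.0435 0.5033] turn -0.002864503518229632 w 0.998 gf 0.0 F [ 0.3 -0.2  1.1]
```

```bash
sed -i 's/,60)/,400)/' h.py; python3 - <<'E'
from h import *
p=shot('wrist')
for z in (.065,.06):
    v,im=octfit(p,.4135,.373,z,rng=.008);print(np.round(v,4))
    g=im.astype(int)
to(*v[:2],.14,v[2])
E
```

```text
[4.139000e-01 3.721000e-01 4.835900e+00 6.114774e+02]
[4.142000e-01 3.721000e-01 5.113900e+00 6.907249e+02]
t 39.9 pos [0.4083 0.303  0.2407] yaw 3.01 move [0.3435 0.0479 0.5036] turn -0.005840665964054597 w 1.002 gf 0.0 F [-0.3 -0.2 -0.7]
```

Request:
apply_moves:
  deltas:
    - [0,[0.17,0.02,0],-0.004]
    - [0,[0.3,0.047,0.1],-0.004]
    - [0,[0.343,0.047,0.3],-0.004]
    - [0,[0.343,0.047,0.5],-0.004]
    - [0,[0.343,0.047,0.5],-0.004]
    - [0,[0.343,0.047,0.5],-0.004]

```text
t: 40.5
eef_pos: [0.4137, 0.3728, 0.1411]
tool_rot: [0.0, 0.679, 0.735, -0.001]
contact_force: [-0.4, 0.3, 1.2]
gripper_width: 1.001
grasp_force: 0.0
```

```bash
python3 - <<'E'
from h import *
to(.414,.372,.037,4.5)
E
```

```text
t 40.5 pos [0.4137 0.3728 0.1411] yaw 4.53 move [-0.0033  0.0017  0.5204] turn 9.388649314555014e-05 w 1.001 gf 0.0 F [-0.4  0.3  1.2]
```

Request:
apply_moves:
  deltas:
    - [0,[-0.005,0,0.15],0]
    - [0,[-0.005,0,0.3],0]
    - [0,[-0.005,0,0.42],0]
    - [0,[-0.005,0,0.48],0]
    - [0,[-0.005,0,0.52],0]
    - [0,[-0.005,0,0.52],0]
    - [0.5,[-0.005,0,0.52],0]
    - [0.6,[-0.005,0,0.52],0]
    - [0.7,[-0.005,0,0.52],0]
    - [0.7,[-0.005,0,0.52],0]
    - [0.7,[-0.005,0,0.52],0]
    - [0.7,[-0.005,0,0.52],0]

```text
t: 41.7
eef_pos: [0.4142, 0.3732, 0.038]
tool_rot: [-0.0, 0.678, 0.735, 0.001]
contact_force: [0.2, -0.1, 6.7]
gripper_width: 0.595
grasp_force: 63.0
```

Request:
apply_moves:
  deltas:
    - [0.7,[0,0,-0.1],0]
    - [0.7,[0,0,-0.25],0]
    - [0.7,[0,0,-0.4],0]
    - [0.7,[0,0,-0.45],0]
    - [0.7,[0,0,-0.45],0]
    - [0.7,[0,0,-0.45],0]

```text
t: 42.3
eef_pos: [0.413, 0.3721, 0.1259]
tool_rot: [-0.0, 0.678, 0.735, -0.001]
contact_force: [-0.0, 0.5, -0.5]
gripper_width: 0.596
grasp_force: 62.5
```

```bash
cat >> h.py <<'E'
def colp(f):
    c=cv2.imread(f'pics/{f}.png')[:,:,::-1].astype(int)[:,310:326].mean(1).sum(-1).round().astype(int);print(c[200:236].tolist(),c[310:336].tolist())
E
python3 - <<'E'
from h import *
shot('wrist','w23');colp('w23')
to(.4436,.0212,.1257,0)
E
```

```text
[433, 439, 445, 471, 511, 536, 460, 179, 44, 60, 61, 62, 58, 61, 62, 57, 63, 63, 59, 65, 54, 64, 59, 62, 73, 92, 114, 132, 125, 128, 122, 118, 113, 112, 111, 110] [57, 61, 64, 66, 78, 90, 103, 102, 102, 97, 97, 95, 89, 87, 59, 433, 704, 742, 734, 724, 699, 492, 57, 85, 96, 91]
t 42.35 pos [0.4128 0.3718 0.1254] yaw 4.6 move [-1.7598e+00  1.3200e-02  1.1000e-03] turn 0.012766151189401853 w 0.597 gf 62.5 F [-0.6  0.6 -0.9]
```

The black ring's far edges are at rows 207 and 225, about 1 mm farther +x in the hand than the others. I'll aim 1 mm lower in y.

Request:
apply_moves:
  deltas:
    - [0.7,[-0.2,0,0],0.004]
    - [0.7,[-0.45,0,0],0.008]
    - [0.7,[-0.7,0,0],0.013]
    - [0.7,[-0.95,0.01,0],0.013]
    - [0.7,[-1,0.01,0],0.013]
    - [0.7,[-1,0.01,0],0.013]
    - [0.7,[-1,0.01,0],0.013]

```text
t: 43.05
eef_pos: [0.4312, 0.1745, 0.1261]
tool_rot: [-0.0, 0.707, 0.707, -0.0]
contact_force: [0.8, 0.5, -0.6]
gripper_width: 0.597
grasp_force: 62.6
```

Request:
apply_moves:
  deltas:
    - [0.7,[-0.2,0.02,0],0]
    - [0.7,[-0.45,0.04,0],0]
    - [0.7,[-0.68,0.06,0],0]
    - [0.7,[-0.75,0.07,0],0]
    - [0.7,[-0.75,0.07,0],0]
    - [0.7,[-0.75,0.07,0],0]
    - [0.7,[-0.75,0.07,0],0]

```text
t: 43.75
eef_pos: [0.4455, 0.0257, 0.1265]
tool_rot: [-0.0, 0.706, 0.708, 0.0]
contact_force: [-0.4, 0.3, -0.0]
gripper_width: 0.598
grasp_force: 62.5
```

```bash
python3 - <<'E'
from h import *
shot('wrist','w24');colp('w24')
to(.4436,.0200,.065,0)
E
```

```text
[136, 143, 151, 204, 243, 261, 219, 78, 27, 28, 30, 26, 36, 25, 32, 32, 27, 35, 32, 28, 28, 34, 30, 31, 40, 49, 61, 76, 74, 65, 73, 65, 65, 65, 58, 63] [27, 31, 33, 33, 42, 50, 54, 54, 50, 54, 51, 47, 53, 51, 40, 72, 112, 171, 344, 438, 396, 214, 36, 47, 47, 51]
t 43.8 pos [0.4453 0.0255 0.1266] yaw 0.13 move [-0.0276 -0.0087  0.3078] turn 0.00035009102020649627 w 0.594 gf 62.5 F [ 0.5 -0.5  0.9]
```

Request:
apply_moves:
  deltas:
    - [0.7,[-0.028,-0.009,0],0]
    - [0.7,[-0.028,-0.009,0],0]
    - [0.7,[-0.028,-0.009,0.08],0]
    - [0.7,[-0.028,-0.009,0.16],0]
    - [0.7,[-0.028,-0.009,0.22],0]
    - [0.7,[-0.028,-0.009,0.26],0]
    - [0.7,[-0.028,-0.009,0.29],0]
    - [0.7,[-0.028,-0.009,0.31],0]
    - [0.7,[-0.028,-0.009,0.32],0]
    - [0.7,[-0.028,-0.009,0.32],0]

```text
t: 44.8
eef_pos: [0.4435, 0.0177, 0.0627]
tool_rot: [0.0, 0.708, 0.707, 0.0]
contact_force: [0.6, 0.1, -0.3]
gripper_width: 0.597
grasp_force: 62.5
```

Request:
apply_moves:
  deltas:
    - [0.7,[0.009,0,0],0]
    - [0.7,[0.009,0,0.015],0]
    - [0.7,[0.009,0,0.03],0]
    - [0.7,[0.009,0,0.045],0]
    - [0.7,[0.009,0,0.045],0]

```text
t: 45.3
eef_pos: [0.4433, 0.0195, 0.0533]
tool_rot: [-0.0, 0.708, 0.707, -0.0]
contact_force: [-0.1, 0.3, -1.1]
gripper_width: 0.599
grasp_force: 62.5
```

Request:
apply_moves:
  deltas:
    - [0.3,[0,0,0],0]
    - [0.15,[0,0,0],0]
    - [0.1,[0,0,0],0]
    - [0.1,[0,0,0],0]
    - [0.1,[0,0,0],0]
    - [0.1,[0,0,0],0]
    - [0.1,[0,0,0],0]
    - [0.1,[0,0,0],0]

```text
t: 46.1
eef_pos: [0.4435, 0.0195, 0.0537]
tool_rot: [0.0, 0.708, 0.707, 0.0]
contact_force: [-0.3, 0.6, -0.5]
gripper_width: 0.896
grasp_force: 0.0
```

```bash
python3 - <<'E'
from h import *
to(.4435,.02,.049,0)
p=shot('wrist','w25');s=shot('scene','s25');c=s['color'].astype(int)
print([c[r,344:350].mean(0).round().astype(int).tolist() for r in range(184,197)])
for n in('w25','w12'):
    g=cv2.imread(f'pics/{n}.png')[:,:,::-1].astype(int)[:,312:324].mean(1).sum(-1).round().astype(int);print(n,g[196:240].tolist(),g[308:336].tolist())
M=masks(p['color']);print({k:int(v[150:300,250:390].sum()) for k,v in M.items()})
print([(np.round(d['point'],3).tolist(),round(d['confidence'],2)) for d in bot.look_for(p,'ring_black')])
E
```

```text
t 46.1 pos [0.4435 0.0195 0.0537] yaw -0.09 move [0.0024 0.0001 0.0235] turn -0.0002511360256771727 w 0.896 gf 0.0 F [-0.3  0.6 -0.5]
[[57, 36, 27], [56, 34, 25], [56, 34, 24], [56, 34, 25], [58, 36, 25], [77, 54, 27], [94, 72, 45], [83, 72, 83], [61, 59, 95], [56, 49, 80], [59, 51, 78], [72, 61, 73], [86, 72, 66]]
w25 [129, 124, 118, 133, 166, 188, 196, 133, 25, 28, 36, 35, 28, 26, 34, 33, 30, 34, 32, 32, 32, 35, 26, 28, 25, 36, 42, 64, 72, 76, 68, 66, 65, 64, 67, 60, 58, 56, 54, 57, 44, 141, 233, 279] [43, 53, 53, 54, 56, 57, 54, 51, 51, 48, 42, 100, 360, 371, 365, 364, 366, 365, 366, 363, 362, 368, 353, 238, 35, 49, 56, 48]
w12 [161, 143, 133, 140, 137, 136, 179, 196, 207, 206, 206, 220, 215, 217, 218, 219, 219, 217, 217, 218, 219, 216, 215, 218, 217, 220, 215, 223, 213, 239, 297, 359, 403, 422, 417, 414, 407, 409, 399, 395, 395, 395, 389, 388] [223, 217, 234, 300, 359, 382, 388, 386, 384, 387, 378, 376, 376, 375, 404, 384, 384, 383, 382, 384, 381, 383, 376, 262, 41, 58, 58, 55]
{'red': 285, 'yellow': 0, 'blue': 387}
[([0.443, 0.024, 0.08], 0.56)]
```

```bash
python3 - <<'E'
from h import *
p=shot('wrist','w26')
c=p['color'].astype(int);print([c[r,312:324].mean(0).round().astype(int).tolist() for r in range(194,206)])
for b in(.052,.054,.056): print(b,[np.round(proj(p,[.4432,.0203+k*.026,b+z],1),1)[1] for k,z in((1,0),(1,.025),(-1,.025))])
# left and right halves: top far/near edges for tilt
for x in (300,318,336): print(x,[int(v) for v in c[216:228,x-2:x+3].mean(1).sum(-1)],[int(v) for v in c[314:324,x-2:x+3].mean(1).sum(-1)])
im=c[150:350,230:410].astype(np.uint8)[:,:,::-1]
im=np.clip(im.astype(float)*1.6,0,255).astype(np.uint8);s=shot('scene')['color'][160:215,315:380,::-1]
cv2.imwrite('pics/last.png',np.hstack([cv2.resize(im,(450,500)),cv2.resize(s,(350,500),interpolation=cv2.INTER_CUBIC)]))
E
```

```text
[[24, 40, 71], [6, 34, 84], [8, 35, 82], [8, 34, 82], [10, 35, 82], [11, 38, 89], [11, 47, 110], [10, 51, 125], [12, 55, 130], [11, 37, 86], [11, 11, 13], [10, 10, 9]]
0.052 [np.float64(200.7), np.float64(218.0), np.float64(320.1)]
0.054 [np.float64(201.9), np.float64(219.6), np.float64(322.7)]
0.056 [np.float64(203.1), np.float64(221.3), np.float64(325.3)]
300 [36, 36, 28, 41, 30, 36, 50, 52, 68, 71, 67, 57] [46, 52, 44, 49, 28, 198, 369, 366, 361, 356]
318 [29, 42, 27, 39, 29, 37, 40, 59, 73, 71, 70, 68] [55, 52, 55, 52, 36, 102, 360, 374, 367, 364]
336 [37, 31, 35, 22, 33, 38, 51, 54, 84, 76, 69, 73] [52, 37, 59, 46, 33, 136, 374, 368, 365, 365]
```

Relative to the model, black's edges show the same residuals as wood at 64 mm, here for an underside of 52 mm, so it reads yellow and sits level. Regrip, lift and check the tray.

Request:
apply_moves:
  deltas:
    - [0.1,[0.002,0,0.022],0]
    - [0.5,[0.002,0,0.022],0]
    - [0.7,[0.002,0,0.022],0]
    - [0.7,[0.002,0,0.022],0]
    - [0.7,[0.002,0,0.022],0]
    - [0.7,[0.002,0,0.022],0]
    - [0.7,[0,0,-0.1],0]
    - [0.7,[0,0,-0.25],0]
    - [0.7,[0,0,-0.4],0]
    - [0.7,[0,0,-0.43],0]
    - [0.7,[0,0,-0.43],0]
    - [0.7,[0,0,-0.43],0]

```text
t: 47.55
eef_pos: [0.4426, 0.0195, 0.1388]
tool_rot: [-0.0, 0.708, 0.707, -0.001]
contact_force: [-0.7, -0.5, -0.5]
gripper_width: 0.597
grasp_force: 63.6
```

```bash
python3 - <<'E'
from h import *
p=shot('top','t27');bays(p)
for n in ('ring_steel','ring_wood','ring_brass','ring_black'): print(n,[(np.round(d['point'],3).tolist(),round(d['confidence'],2)) for d in bot.look_for(p,n)])
to(.4205,-.2588,.14,-1.9)
E
```

```text
red 588 [ 0.4239 -0.1608] [ 423.9 -161.7] [ 85.  116.2] 88.0
yellow 567 [ 0.4202 -0.2525] [ 420.2 -257.3] [114.6  85.5] 0.3
blue 527 [ 0.4175 -0.3479] [ 417.6 -352.2] [ 82.  115.1] 88.3
tray yaw -1.9503971956920654 len 0.1872318571696513
ring_steel [([0.422, -0.257, 0.031], 0.57)]
ring_wood [([0.425, -0.166, 0.03], 0.59), ([0.35, 0.522, 0.024], 0.58)]
ring_brass [([0.4, 0.618, 0.022], 0.65), ([0.417, -0.357, 0.028], 0.63), ([0.421, -0.261, 0.009], 0.17)]
ring_black [([0.421, -0.261, 0.001], 0.17)]
t 47.8 pos [0.4428 0.0194 0.1388] yaw -0.09 move [-1.3912 -0.1096 -0.0051] turn 0.005029068003425665 w 0.599 gf 63.6 F [ 0.7 -0.2 -0.5]
```

Request:
apply_moves:
  deltas:
    - [0.7,[-0.2,-0.02,0],0]
    - [0.7,[-0.45,-0.04,0],0]
    - [0.7,[-0.7,-0.07,0],0]
    - [0.7,[-0.9,-0.1,0],0.003]
    - [0.7,[-1,-0.11,0],0.005]
    - [0.7,[-1,-0.11,0],0.005]
    - [0.7,[-1,-0.11,0],0.005]

```text
t: 48.5
eef_pos: [0.4209, -0.1803, 0.1392]
tool_rot: [-0.0, 0.719, 0.695, -0.0]
contact_force: [0.7, 0.2, -0.9]
gripper_width: 0.596
grasp_force: 63.5
```

Request:
apply_moves:
  deltas:
    - [0.7,[-0.2,0,0],0]
    - [0.7,[-0.36,0,0],0]
    - [0.7,[-0.4,0,0],0]
    - [0.7,[-0.4,0,0],0]
    - [0.7,[-0.4,0,0],0]

```text
t: 49.0
eef_pos: [0.4188, -0.2585, 0.1393]
tool_rot: [-0.001, 0.718, 0.696, 0.0]
contact_force: [1.1, 0.7, -1.1]
gripper_width: 0.599
grasp_force: 63.5
```

```bash
python3 - <<'E'
from h import *
to(.4208,-.2585,.033,-1.9)
p=shot('wrist','w28')
for n in ('ring_wood','ring_brass','ring_steel'): print(n,[(np.round(d['point'],3).tolist(),round(d['confidence'],2)) for d in bot.look_for(p,n)])
M=masks(p['color'])['red'];q=np.argwhere(M)[:,::-1];w=np.array([onz(p,u,.005,1)[:2] for u in q]);print(len(q),w.mean(0),np.percentile(w,[1,99],0))
E
```

```text
t 49.0 pos [ 0.4188 -0.2585  0.1393] yaw -1.76 move [-5.000e-04  1.040e-02  5.315e-01] turn 0.0003890260538987494 w 0.599 gf 63.5 F [ 1.1  0.7 -1.1]
ring_wood [([0.423, -0.162, 0.03], 0.58)]
ring_brass [([0.419, -0.337, 0.018], 0.94)]
ring_steel [([0.423, -0.244, 0.032], 0.84)]
9648 [ 0.4232385  -0.16150196] [[ 0.36644245 -0.20299589]
 [ 0.47976737 -0.11856548]]
```

Request:
apply_moves:
  deltas:
    - [0.7,[0,0.01,0.15],0]
    - [0.7,[0,0.01,0.3],0]
    - [0.7,[0,0.01,0.43],0]
    - [0.7,[0,0.01,0.49],0]
    - [0.7,[0,0.01,0.525],0]
    - [0.7,[0,0.01,0.525],0]
    - [0.5,[0,0.01,0.525],0]
    - [0.3,[0,0.01,0.525],0]
    - [0.2,[0,0.01,0.525],0]
    - [0.2,[0,0.01,0.525],0]

```text
t: 50.2
eef_pos: [0.4209, -0.2606, 0.0353]
tool_rot: [0.001, 0.719, 0.695, 0.0]
contact_force: [-0.4, -0.8, 0.3]
gripper_width: 0.799
grasp_force: 0.0
```

Request:
apply_moves:
  deltas:
    - [0.2,[0,0,-0.1],0]
    - [0.2,[0,0,-0.35],0]
    - [0.1,[0,0,-0.6],0]
    - [0,[0.25,0,-0.85],0]
    - [0,[0.5,0,-0.95],0]
    - [0,[0.75,0,-0.95],0]
    - [0,[1,0,-0.95],0]
    - [0,[1,0,-0.95],0]
    - [0,[1,0,-0.95],0]
    - [0,[1,0,-0.95],0]

```text
t: 51.2
eef_pos: [0.427, -0.0608, 0.2249]
tool_rot: [0.0, 0.718, 0.696, 0.0]
contact_force: [-0.4, -0.7, 0.5]
gripper_width: 1.002
grasp_force: 0.0
```

Request:
apply_moves:
  deltas:
    - [0,[0.25,0,0],0]
    - [0,[0.5,0,0],0]
    - [0,[0.75,0,0],0]
    - [0,[1,0,0],0]
    - [0,[1,0,0],0]
    - [0,[1,0,0],0]
    - [0,[1,0,0],0]

```text
t: 51.9
eef_pos: [0.434, 0.1369, 0.2244]
tool_rot: [0.0, 0.72, 0.694, -0.001]
contact_force: [0.7, 0.1, 0.7]
gripper_width: 0.998
grasp_force: 0.0
```

```bash
python3 - <<'E'
from h import *
to(.42,.1,.2,0)
p=shot('top','t29');bays(p)
for n in ('ring_steel','ring_wood','ring_brass','ring_black'): print(n,[(np.round(d['point'],3).tolist(),round(d['confidence'],2)) for d in bot.look_for(p,n)])
s=shot('scene','s29')['color']
a=cv2.resize(p['color'][160:250,330:480,::-1],(780,468),interpolation=cv2.INTER_CUBIC);cv2.imwrite('pics/end.png',a)
E
```

```text
t 51.9 pos [0.434  0.1369 0.2244] yaw -2.09 move [-0.1869 -0.0632  0.1222] turn -0.005801399725198624 w 0.998 gf 0.0 F [0.7 0.1 0.7]
red 594 [ 0.4231 -0.1603] [ 423.9 -161.9] [ 84.6 116.3] 88.2
yellow 552 [ 0.4198 -0.2517] [ 420.2 -257.3] [114.6  85.5] 0.3
blue 527 [ 0.4175 -0.3479] [ 417.6 -352.2] [ 82.  115.1] 88.3
tray yaw -1.7234030593829746 len 0.18765582309069662
ring_steel [([0.418, -0.248, 0.022], 0.61), ([0.561, 0.046, 0.048], 0.36)]
ring_wood [([0.352, 0.517, 0.026], 0.67)]
ring_brass [([0.419, -0.359, 0.032], 0.43)]
ring_black [([0.425, -0.266, 0.051], 0.6)]
```

View pics/end.png

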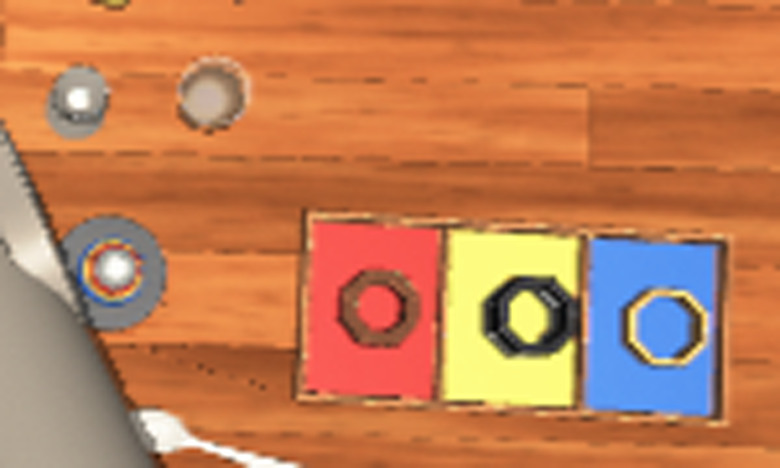

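The final view shows wood in red (380,307), black stacked flat on steel in yellow (530,316), and brass in blue (665,327). The shot glass and jigger are upright.

```bash
python3 -c "
from station import bot
print(bot.hand_in())"
```

```text
the job is handed in; nothing more can be done
None
```

I handed the job in: all four rings were measured in list order and sorted, brass to blue, steel to yellow, wood to red and black to yellow (stacked on steel), with the shot glass and jigger still standing; the hand-in returned no verdict.

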